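# Fetch the whetstone from behind the oil jar and the loupe

### The job

The green whetstone lies at the back of the wooden sharpening caddy, behind the oil jar and the eye loupe. Stand the jar and the loupe in the shallow metal side tray, then lay the stone flat and centred on the sharpening base, lengthwise between its two end stops, and only then put the others back on the caddy: the jar on the round cork spot and the loupe on the square rubber spot, each centred and upright. Leave the stone where it is until both are out of the way, and never tip the jar over.

Things in the scene. Friction and masses are not known exactly. Their poses are not given: they have to be found in the camera images.
- stone (a point): Centre of the green whetstone, a loose block 46 x 108 x 22 mm; its y axis is its long axis, z up. It lies flat on the caddy board, its underside 12 mm above the table.
- jar (a point): Centre of the tall slim jar of honing oil, on its axis, half-way up (50 mm above its underside). Loose, closed, upright, 100 mm tall; the round amber glass body is 40 mm across and straight up to about 65 mm above the underside, a short shoulder follows, and the dark screw cap at the top is 37 mm across, from 84 to 100 mm. It stands on the cork spot.
- loupe_center (a point): Centre of the black eye loupe, a loose short ring 37 mm across and 22 mm high (11 mm above its underside), standing on the rubber spot. The gap between it and the much taller jar is about 20 mm, so there is room for a gripper's body over it only while the jar is away.
- caddy: The wooden sharpening caddy, fixed for the episode: a board 150 (x) x 160 (y) x 12 mm high with a back rail along its +x edge, 32 mm high over the table. Origin under the centre of the board, on the table; x points from the front row to the rail, z up. The stone's place is centred at x = +15 mm, with its long side along y, 30 mm clear of the rail and about 10 mm behind the jar and the loupe; the two spots are centred at x = -39 mm, y = +30 and -30 mm (either way round).
- jar_spot: The jar's place on the caddy: round cork disc, 48 mm across, 3 mm thick, fixed to the board. Origin at the centre of its underside, 12 mm above the table; its top is 15 mm above the table.
- loupe_spot: The loupe's place on the caddy: square black rubber pad, 44 x 44 x 3 mm, fixed to the board. Origin at the centre of its underside, 12 mm above the table; its top is 15 mm above the table.
- side_tray: The side area: shallow bright metal tray, 160 (x) x 110 (y) mm outside, fixed, with a flat floor 3 mm above the table and a rim 12 mm above the table, walls 3 mm. Origin under its centre, on the table. Empty at the start.
- stone_base: The sharpening base, fixed: pale wooden block 156 (x) x 80 (y) mm whose flat top is 14 mm above the table, with a dark end stop at each x end rising to 24 mm; the room between the stops is 126 mm along x. Origin on the table under its centre. The stone goes here with its long axis along the base's x (either way round). A white marker pen (14 mm high) and a small ferrule ring (22 mm high) lie on the table about 20 mm beside the block.
Things that resemble listed ones, but are neither listed nor needed, are in the scene too. Of the things that look like the part that bears loupe_center, the smaller one is meant.

How it is judged (in metres and radians):
On the way, in this order (a step that is already met when the one before it is completed fails the run):
1. the jar and the loupe stand released in the side tray, the stone still lies in its place on the caddy (x of jar in the frame of side_tray between -0.072 and 0.072 m and y of jar in the frame of side_tray between -0.047 and 0.047 m and z of jar in the frame of side_tray between 0.047 and 0.061 m and angle between each of jar, loupe_center's own z axis and vertical below 0.12 rad and x of loupe_center in the frame of side_tray between -0.072 and 0.072 m and y of loupe_center in the frame of side_tray between -0.047 and 0.047 m and z of loupe_center in the frame of side_tray between 0.008 and 0.022 m and contact force between the fingers and green_stone below 0.3 N and contact force between the fingers and oil_jar below 0.3 N and contact force between the fingers and loupe below 0.3 N and distance of stone from where it was at the start of the episode below 0.02 m), for 0.2 s.
2. the stone lies released on the sharpening base, between the stops, with the jar and the loupe still in the side tray (horizontal distance between stone and stone_base below 0.012 m and angle between the y axis of stone and the x axis of stone_base, either way round below 0.15 rad and angle between stone's own z axis and vertical below 0.1 rad and z of stone in the frame of stone_base between 0.02 and 0.029 m and x of jar in the frame of side_tray between -0.072 and 0.072 m and y of jar in the frame of side_tray between -0.047 and 0.047 m and z of jar in the frame of side_tray between 0.047 and 0.061 m and angle between each of jar, loupe_center's own z axis and vertical below 0.12 rad and x of loupe_center in the frame of side_tray between -0.072 and 0.072 m and y of loupe_center in the frame of side_tray between -0.047 and 0.047 m and z of loupe_center in the frame of side_tray between 0.008 and 0.022 m and contact force between the fingers and green_stone below 0.3 N and contact force between the fingers and oil_jar below 0.3 N and contact force between the fingers and loupe below 0.3 N), for 0.2 s.
At the end, for the whole second after the job is handed in: Stone flat on the sharpening base, within 12 mm of its centre, long axis within 0.15 rad of the base's; jar upright within 12 mm of the centre of the cork spot, loupe flat within 12 mm of the centre of the rubber spot; all released and at rest (horizontal distance between stone and stone_base below 0.012 m and angle between the y axis of stone and the x axis of stone_base, either way round below 0.15 rad and angle between each of stone, jar, loupe_center's own z axis and vertical below 0.1 rad and z of stone in the frame of stone_base between 0.02 and 0.029 m and horizontal distance between jar and jar_spot below 0.012 m and z of jar in the frame of jar_spot between 0.047 and 0.058 m and horizontal distance between loupe_center and loupe_spot below 0.012 m and z of loupe_center in the frame of loupe_spot between 0.01 and 0.019 m and linear speed of each of green_stone, oil_jar, loupe below 0.02 m/s); the robot touches nothing.
It fails at once if the jar is tipped over (leans more than about 35 degrees) (angle between jar's own z axis and vertical above 0.6 rad).
It fails at once if the stone is moved out of its place while the jar or the loupe still stands in front of it (distance of stone from where it was at the start of the episode above 0.025 m and horizontal distance between stone and stone_base above 0.03 m and (horizontal distance between jar and jar_spot below 0.03 m or horizontal distance between loupe_center and loupe_spot below 0.03 m)).
It also fails if it takes over 115 s, if anything falls off the work surface, if the arm or the gripper's body presses on something with over 40 N, if the wrist force passes 120 N, or if a joint passes its speed limit or range.

### The arm

A 6-joint arm with a two-finger parallel gripper is mounted at the origin on a cart in front of the work surface, level with it; the furniture and walls round the work are solid. World frame = base frame: x ahead of the robot, y to its left, z up, the work surface at z = 0. Lengths are in m, angles in degrees, forces in N, time in s.
With the tool pointing down it reaches from about 0.35 to 0.85 m from the base axis. Payload 8.1 kg.
Tool frame: the origin (TCP) lies midway between the tips of the shut fingers; the grasp point (between the pads) lies 19 mm behind it; z points along the fingers, y is the direction in which the jaws open and shut (so a half turn about z gives the same grasp; the last joint's range is limited). The gripper opens to 85 mm and grips with 20 to 120 N. Pads are 22 mm wide; open, the fingers measure 114 mm over their backs; the gripper's body (76 mm by 85 mm) begins 54 mm behind the grasp point. The pads swing forward as they close: fully open they stand 13 mm farther back than shut.
Start: joints at [-73.763, 7.471, 85.268, -0, 87.261, -4.893], TCP at [0.216, -0.56, 0.231] pointing down, gripper open.
Joint ranges: [-169.43, 169.43], [-51.17, 129.36], [1.28, 143.12], [-76.62, 256.62], [0, 156.53], [-152.29, 152.29]. Speed limits (degrees/s): [136.94, 136.94, 159.86, 180, 180, 180].

### API

Orientations are given as [roll, pitch, yaw] about the fixed x, y, z axes, in that order (R = Rz(yaw) Ry(pitch) Rx(roll)).
In Python, from cell import readout, read_camera, camera_model, ticket gives the robot as it stands. The module is installed in compiled form; this text tells all that it offers.
- The arm moves only by the shell command python3 -m handwheel 'ROWS'. ROWS is JSON, a list of rows, each an object of numbers: "tx", "ty", "tz": the shift along the tool's x, y, z in m; "turn": the turn about the tool's z in degrees; "jaw": the closure, from 0 (fully open) to 1 (shut). A call has 1 to 8 rows; each row shifts and turns the commanded pose from where the row before left it, along the tool's axes as they then stand; what a row does not reach is not made up. A row lasts 1/10 s, in which the tool goes at most 50 mm and 8.59 degrees, less where a joint would pass 70% of its speed; a pose out of reach is approached as far as the arm can. A call is refused whole if a number of a shift passes 0.05 or a number of a turn 8.59, either way. A call with a gripper value outside its range is refused whole. The fingers move at their own pace and stop on an object; the grip force is fixed at half the most. Time passes only in rows, so rows that do not move let the fingers close. It gives the time, the measured TCP pose, the force and the opening at its end, in the units of the state.
- readout.get_state(): the state, without advancing time (a new reading comes with each control period).
- read_camera(name): name is "scene" or "side" or "wrist"; returns the picture (384x512x3 uint8, red, green, blue); there is no depth.
- camera_model(name): a dict with "fx", "fy", "cx", "cy" (pixels), "R" (3x3) and "t" (3): a world point X has camera coordinates R X + t. Camera axes: x right, y down, z forward; pixel columns grow to the right and rows downward; lengths in m; the calibration is good to about 2 mm. A picture is of the moment at which its call begins: read the wrist's pose just before it. camera_model takes no time and is no camera call; for the wrist camera it gives the pose at the moment of the call.
- ticket.finish_job(): hands the job in, once; it reports no verdict.
The state is a dict: "time_s": time; "q": joint angles; "qd": joint speeds; "joint_efforts": joint torques, N m; "ee_pos": TCP position; "tcp_rot": TCP orientation; "wrist_force": force on the tool from outside, world axes, zero at the start; "torque": the same for the moment, N m; "finger_gap": finger opening in m.
Only numpy, scipy, OpenCV 4.12 (cv2) and the standard library are available. Lean on these libraries where they do the work, as an engineer would, in place of code of your own. Each camera call takes 0.05 s, during which the arm holds its last target.

## Working session

There is one attempt and no reset: what is moved stays moved. The work goes in short steps, Python scripts to look and compute and a shell command to move; the robot and the scene stay as the last step left them, time stands still between calls to the robot, and variables do not carry over. Pictures are saved under pics/ and viewed, and the job is handed in when it is done.

```bash
mkdir -p pics
cat > h.py <<'E'
import numpy as np, cv2, json
from cell import readout, read_camera, camera_model, ticket
def snap(cam,name):
    m=camera_model(cam); im=read_camera(cam)
    cv2.imwrite(f'pics/{name}.png',im[:,:,::-1])
    json.dump({k:np.asarray(v).tolist() for k,v in m.items()},open(f'pics/{name}.json','w'))
    return im,m
def load(name): return {k:np.array(v) for k,v in json.load(open(f'pics/{name}.json')).items()}
def ray(m,u,v):
    R=np.array(m['R']);t=np.array(m['t'])
    d=R.T@np.array([(u-m['cx'])/m['fx'],(v-m['cy'])/m['fy'],1.]);c=-R.T@t
    return c,d
def atz(m,u,v,z):
    c,d=ray(m,u,v); return c+d*(z-c[2])/d[2]
def tri(*obs):
    A=np.zeros((3,3));b=np.zeros(3);L=[]
    for m,u,v in obs:
        c,d=ray(m,u,v);d=d/np.linalg.norm(d);P=np.eye(3)-np.outer(d,d);A+=P;b+=P@c;L.append((P,c))
    x=np.linalg.solve(A,b);return x,[np.linalg.norm(P@(x-c)) for P,c in L]
def proj(m,X):
    p=np.array(m['R'])@np.array(X)+np.array(m['t']);return m['fx']*p[0]/p[2]+m['cx'],m['fy']*p[1]/p[2]+m['cy']
def crop(name,u0,v0,w,h,s):
    im=cv2.imread(f'pics/{name}.png')[v0:v0+h,u0:u0+w]
    im=cv2.resize(im,None,fx=s,fy=s,interpolation=cv2.INTER_CUBIC)
    for k in range(0,w,20):
        cv2.putText(im,str(u0+k),(k*s,10),0,.35,(0,0,255),1);cv2.line(im,(k*s,12),(k*s,18),(0,0,255),1)
    for k in range(0,h,20):
        cv2.putText(im,str(v0+k),(0,k*s+4),0,.35,(0,0,255),1);cv2.line(im,(25,k*s),(32,k*s),(0,0,255),1)
    import os
    cv2.imwrite(f'pics/{name}_c{u0}_{v0}.png',im)
E
python3 - <<'E'
from h import *
for c in ['scene','side','wrist']:
    im,m=snap(c,c+'0'); print(c,m['fx'],-np.array(m['R']).T@np.array(m['t']))
print(readout.get_state())
E
```

```text
scene 490.8267733918718 [-0.09117395 -0.775609    0.68669815]
side 449.3606972101083 [0.5768844  0.55254499 1.08293328]
wrist 319.50474549803033 [ 0.28521614 -0.53209323  0.37155934]
{'time_s': 0.15, 'q': array([-7.37623490e+01,  7.50444598e+00,  8.53164019e+01, -1.87450103e-03,
        8.72616060e+01, -4.89378398e+00]), 'qd': array([-0.06256713, -0.18337882, -0.11687519, -0.03674226, -0.03256704,
        0.10191314]), 'joint_efforts': array([ 1.33472739e-03, -5.70063043e+01, -5.01158559e+01, -1.26085392e-04,
        9.62853053e-03, -1.19313080e-05]), 'ee_pos': array([ 0.21618643, -0.55923588,  0.23047899]), 'tcp_rot': array([-1.79917687e+02, -5.16864330e-03,  2.11315222e+01]), 'wrist_force': array([0.43726152, 0.94768998, 0.0019643 ]), 'torque': array([-0.02916996, -0.01567913, -0.01480098]), 'finger_gap': 0.08542365063793562}
```

View pics/scene0.png

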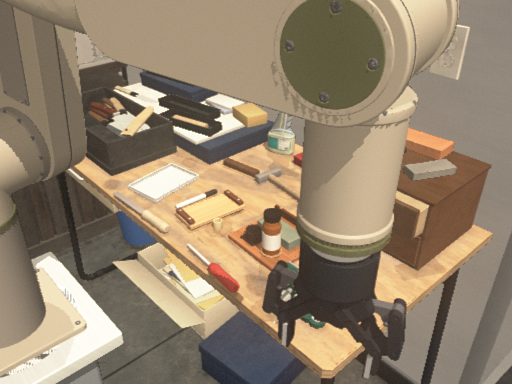

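View pics/side0.png

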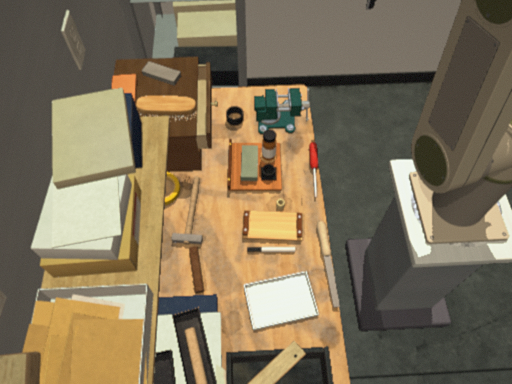

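View pics/wrist0.png

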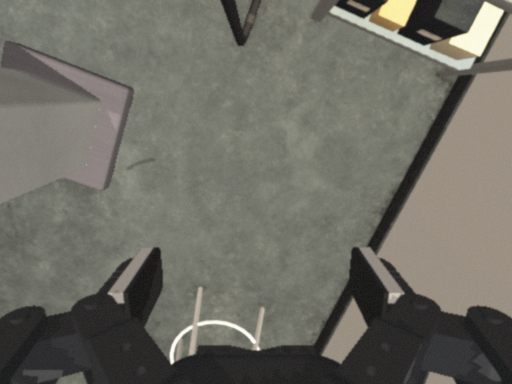

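The side view shows the caddy at about (257,165), with the jar at (269,150), the loupe at (268,172) and the stone at (248,163). The base is at (273,226), the tray at (281,300), and a larger loupe decoy at (234,115). I'll enlarge both views.

```bash
python3 - <<'E'
from h import *
crop('side0',215,120,110,80,7); crop('side0',225,190,110,145,5); crop('scene0',215,195,100,80,7); crop('scene0',120,155,140,90,5)
E
ls pics
```

```text
scene0.json
scene0.png
scene0_c120_155.png
scene0_c215_195.png
side0.json
side0.png
side0_c215_120.png
side0_c225_190.png
wrist0.json
wrist0.png
```

View pics/side0_c215_120.png

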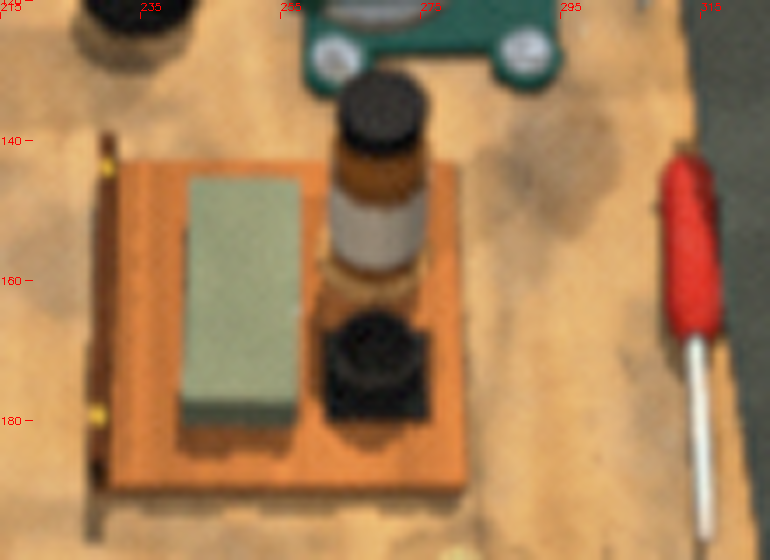

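View pics/side0_c225_190.png

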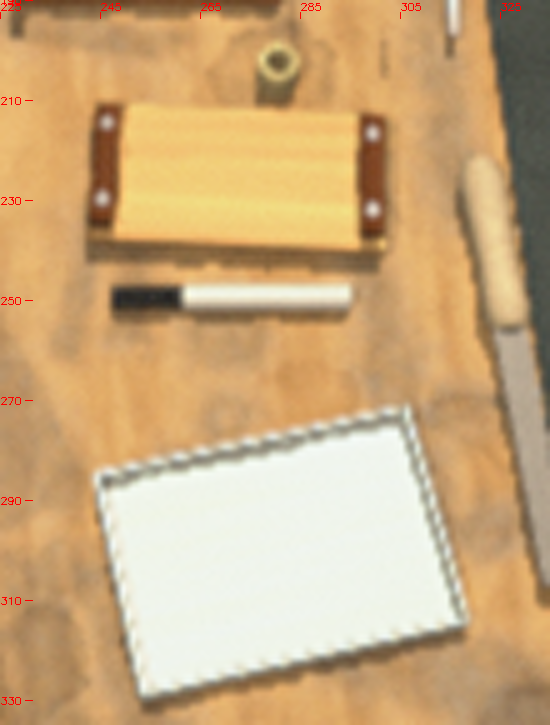

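View pics/scene0_c215_195.png

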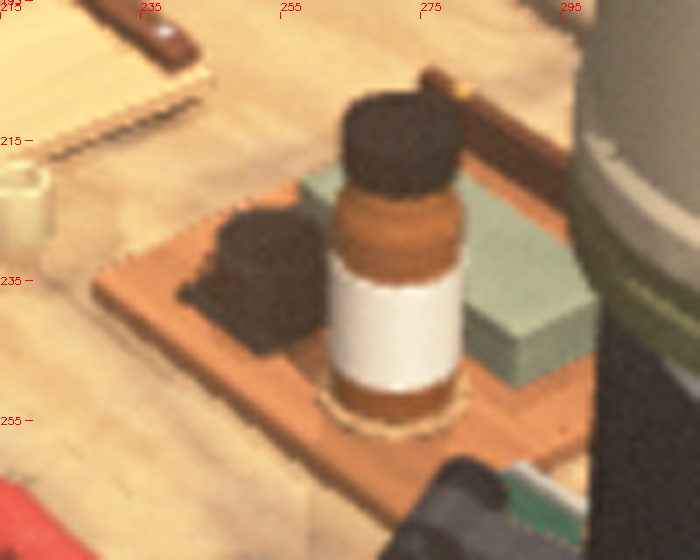

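View pics/scene0_c120_155.png

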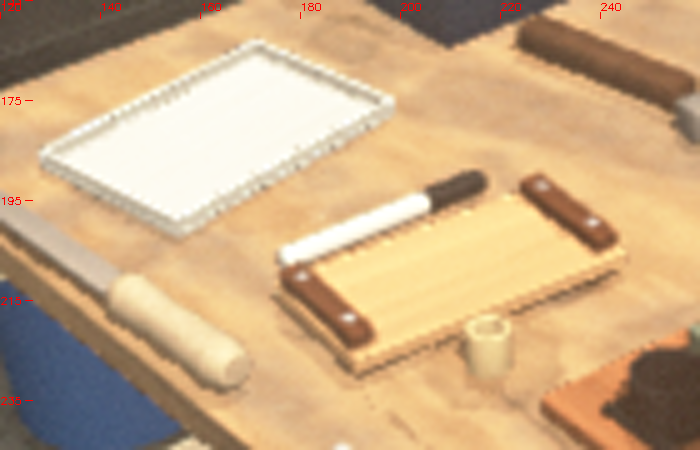

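Run:
```python
from h import *
s=load('side0');c=load('scene0');np.set_printoptions(precision=4,suppress=True)
def T(n,a,b):
    x,e=tri((s,*a),(c,*b));print(n,x,np.round(e,4));return x
T('jarcap',(269.7,134.3),(272.9,211.4))
T('loupe top',(268.9,168.9),(253.9,227.6))
T('stone-x-y',(257.9,145.4),(289,242.6));T('stone-x+y',(257.4,177.7),(258.1,221.4))
b=[T('scr',*p) for p in [((245.4,229.6),(228,192.2)),((246.4,214.4),(238.4,199.6)),((299.4,231.6),(180.2,209.4)),((299.6,216.4),(190,218.2))]]
print(np.mean(b,0))
t=[T('tray',*p) for p in [((253.6,329.4),(171.4,163.4)),((244,285.6),(198.6,175.4)),((306,271.6),(156,202)),((318.4,314.8),(128.4,186.4))]]
print(np.mean(t,0))
print('--atz side')
for n,p,z in [('cap',(269.7,134.3),.115),('loupe',(268.9,168.9),.037)]+[('stone',p,.034) for p in [(242.1,145.4),(257.9,145.4),(257.4,177.7),(241,177.1)]]+[('scr',p,.024) for p in [(245.4,229.6),(246.4,214.4),(299.4,231.6),(299.6,216.4)]]+[('tray',p,.012) for p in[(253.6,329.4),(244,285.6),(306,271.6),(318.4,314.8)]]+[('board',p,.012) for p in[(280,143.6),(281.4,189.6),(230.4,189.6),(232.4,143.3)]]:
    print(n,atz(s,*p,z))
print('--scene')
for n,p,z in [('cap',(272.9,211.4),.115),('loupe',(253.9,227.6),.037),('st',(289,242.6),.034),('st',(258.1,221.4),.034)]: print(n,atz(c,*p,z))
```

```text
jarcap [ 0.503  -0.1812  0.1167] [0.0029 0.0029]
loupe top [ 0.507  -0.1196  0.0404] [0.0025 0.0025]
stone-x-y [ 0.5323 -0.2048  0.0346] [0.0021 0.0021]
stone-x+y [ 0.5397 -0.0985  0.0308] [0.0023 0.0023]
scr [0.5778 0.0544 0.0239] [0.001 0.001]
scr [0.574  0.0101 0.024 ] [0.0017 0.0017]
scr [0.4391 0.0682 0.0261] [0.0012 0.0012]
scr [0.4348 0.0237 0.0252] [0.002 0.002]
[0.5064 0.0391 0.0248]
tray [0.57   0.3035 0.0093] [0.0024 0.0024]
tray [0.5883 0.197  0.0079] [0.0023 0.0023]
tray [0.431  0.1678 0.0026] [0.0015 0.0015]
tray [0.4141 0.2774 0.0067] [0.0019 0.0019]
[0.5009 0.2364 0.0066]
--atz side
cap [ 0.5006 -0.1803  0.115 ]
loupe [ 0.5047 -0.1201  0.037 ]
stone [ 0.5759 -0.2059  0.034 ]
stone [ 0.5307 -0.2037  0.034 ]
stone [ 0.5379 -0.0949  0.034 ]
stone [ 0.5828 -0.0991  0.034 ]
scr [0.577  0.0551 0.024 ]
scr [0.5726 0.0112 0.024 ]
scr [0.4378 0.0679 0.024 ]
scr [0.4329 0.0242 0.024 ]
tray [0.568  0.3053 0.012 ]
tray [0.5863 0.1996 0.012 ]
tray [0.4309 0.1719 0.012 ]
tray [0.4132 0.2796 0.012 ]
board [ 0.4645 -0.2228  0.012 ]
board [ 0.473  -0.0666  0.012 ]
board [ 0.6135 -0.0738  0.012 ]
board [ 0.6041 -0.2309  0.012 ]
--scene
cap [ 0.5081 -0.1799  0.115 ]
loupe [ 0.5128 -0.1168  0.037 ]
st [ 0.5352 -0.2047  0.034 ]
st [ 0.5391 -0.1023  0.034 ]
```

```bash
cat >> h.py <<'E'
def go(x=None,y=None,z=None,yaw=None,st=None):
    """print tool-axes shift after turning to yaw"""
    s=readout.get_state(); p=np.array(s['ee_pos']); r=s['tcp_rot']
    tgt=np.array([p[i] if v is None else v for i,v in enumerate((x,y,z))])
    yw=r[2] if yaw is None else yaw
    turn=-(yw-r[2]); turn=(turn+180)%360-180
    d=tgt-p;a=np.radians(yw)
    print('t',s['time_s'],'pos',p.round(4),'rot',np.round(r,2),'gap',round(s['finger_gap'],4),'F',np.round(s['wrist_force'],1))
    print('  turn %.1f then tx %.4f ty %.4f tz %.4f'%(turn,d[0]*np.cos(a)+d[1]*np.sin(a),d[0]*np.sin(a)-d[1]*np.cos(a),-d[2]))
E
python3 -m handwheel '[{"tz":-0.009,"turn":-8.2},{"tz":-0.009,"turn":-8.2},{"tz":-0.009,"turn":-8.2},{"tz":-0.009,"turn":-8.2},{"tz":-0.009,"turn":-8.2},{"tz":-0.009,"turn":-8.2},{"tz":-0.009,"turn":-8.2},{"tz":-0.009,"turn":-8.2}]'
python3 -c "
from h import *
go(.53,-.22,.3,86.8)"
```

```text
t 0.15 pos [ 0.2162 -0.5592  0.2305] rot [-1.7992e+02 -1.0000e-02  2.1130e+01] gap 0.0854 F [0.4 0.9 0. ]
  turn -65.7 then tx 0.3562 ty 0.2944 tz -0.0695invalid input
```

```bash
python3 -m handwheel '[{"tx":0,"ty":0,"tz":-0.009,"turn":-8.2,"jaw":0},{"tx":0,"ty":0,"tz":-0.009,"turn":-8.2,"jaw":0}]'; echo
```

```text
time_s: 0.35
ee_pos: [0.2162, -0.5591, 0.2486]
tcp_rot: [-179.9, -0.0, 37.9]
wrist_force: [0.6, 0.1, 0.3]
finger_gap: 0.0854
```

```bash
python3 -m handwheel '[{"tx":0,"ty":0,"tz":-0.01,"turn":-8.2,"jaw":0},{"tx":0,"ty":0,"tz":-0.01,"turn":-8.2,"jaw":0},{"tx":0,"ty":0,"tz":-0.01,"turn":-8.2,"jaw":0},{"tx":0,"ty":0,"tz":-0.01,"turn":-8.2,"jaw":0},{"tx":0,"ty":0,"tz":-0.01,"turn":-8.2,"jaw":0},{"tx":0,"ty":0,"tz":0,"turn":-7.9,"jaw":0}]'; echo
python3 -c "
from h import *
go(.53,-.22,.3,86.8)"
```

```text
time_s: 0.95
ee_pos: [0.2165, -0.5602, 0.3009]
tcp_rot: [180.0, 0.1, 86.8]
wrist_force: [-0.0, -0.9, 0.4]
finger_gap: 0.0852

t 0.95 pos [ 0.2165 -0.5602  0.3009] rot [1.7996e+02 1.1000e-01 8.6770e+01] gap 0.0852 F [-0.  -0.9  0.4]
  turn -0.0 then tx 0.3571 ty 0.2941 tz 0.0009
```

```bash
python3 -m handwheel '[{"tx":0.036,"ty":0.029,"tz":0,"turn":0,"jaw":0},{"tx":0.036,"ty":0.029,"tz":0,"turn":0,"jaw":0},{"tx":0.036,"ty":0.029,"tz":0,"turn":0,"jaw":0},{"tx":0.036,"ty":0.029,"tz":0,"turn":0,"jaw":0},{"tx":0.036,"ty":0.029,"tz":0,"turn":0,"jaw":0},{"tx":0.036,"ty":0.029,"tz":0,"turn":0,"jaw":0},{"tx":0.036,"ty":0.029,"tz":0,"turn":0,"jaw":0},{"tx":0.036,"ty":0.029,"tz":0,"turn":0,"jaw":0}]'; 
python3 -m handwheel '[{"tx":0.035,"ty":0.03,"tz":0,"turn":0,"jaw":0},{"tx":0.034,"ty":0.032,"tz":0,"turn":0,"jaw":0},{"tx":0,"ty":0,"tz":0,"turn":0,"jaw":0},{"tx":0,"ty":0,"tz":0,"turn":0,"jaw":0}]'; 
python3 -c "
from h import *
go(.53,-.22,.3,86.8)
snap('wrist','w1'); snap('scene','s1')"
```

```text
time_s: 1.75
ee_pos: [0.4667, -0.285, 0.2991]
tcp_rot: [-180.0, -0.0, 86.4]
wrist_force: [0.2, -0.1, -0.2]
finger_gap: 0.0851
time_s: 2.15
ee_pos: [0.5324, -0.2205, 0.2986]
tcp_rot: [-179.9, -0.0, 86.6]
wrist_force: [0.1, -0.7, 0.1]
finger_gap: 0.0851
t 2.15 pos [ 0.5324 -0.2205  0.2986] rot [-1.7993e+02 -1.0000e-02  8.6580e+01] gap 0.0851 F [ 0.1 -0.7  0.1]
  turn -0.2 then tx 0.0004 ty -0.0024 tz -0.0014
```

View pics/w1.png

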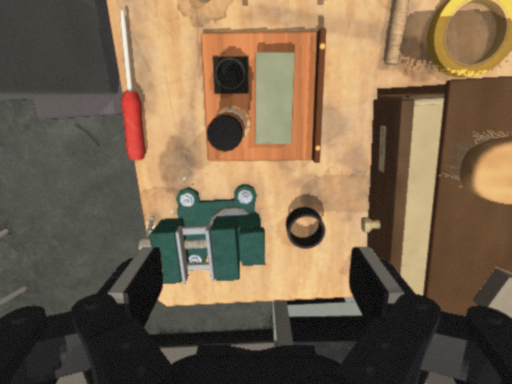

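View pics/s1.png

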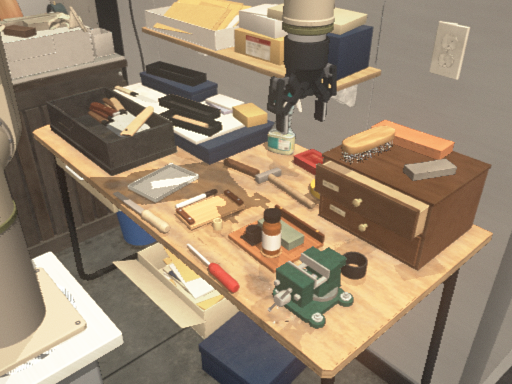

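The wrist view has the loupe at (231,73), the jar cap at (226,131), the stone at (275,98) and the decoy ring at (305,228). I'll enlarge it for the measurement.

Run:
```python
from h import *
crop('w1',190,15,150,155,5)
```

```text
(no output)
```

View pics/w1_c190_15.png

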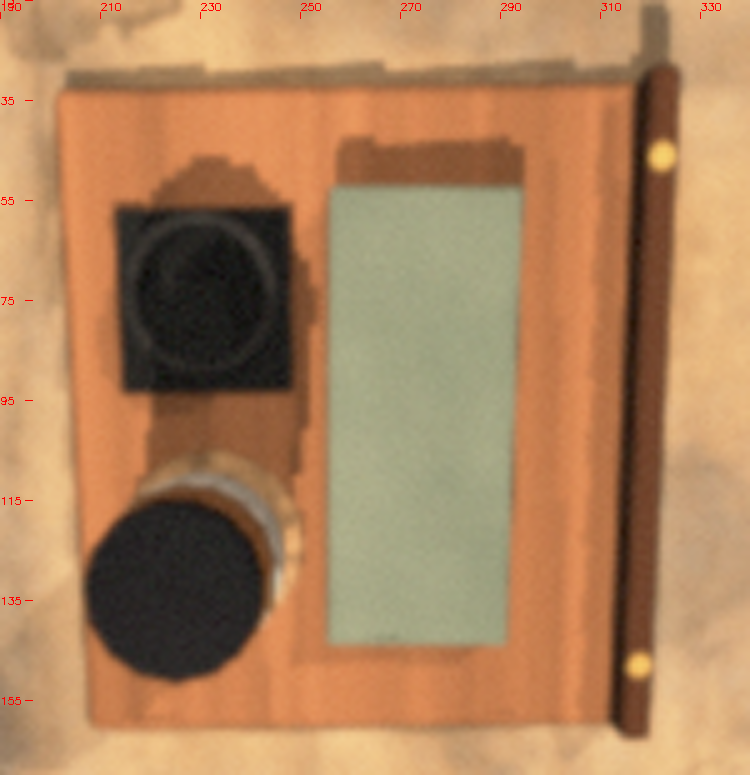

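Run:
```python
from h import *
np.set_printoptions(precision=4,suppress=True)
w=load('w1');s=load('side0');c=load('scene0')
print('cam',-w['R'].T@w['t'])
A=lambda p,z:atz(w,*p,z)
print('loupe',A((230.2,73.4),.037)); print('jar',A((225.2,133),.115))
P=[A(p,.015) for p in [(213.2,56.6),(248.2,56.6),(248.2,93),(214.6,93)]];print('pad',*P,np.mean(P,0))
P=[A(p,.034) for p in [(256.2,52.2),(294.6,52.2),(291.4,144),(255.6,144)]];print('stone',*P,np.mean(P,0))
print('board',A((201.6,33.4),.012),A((208,160),.012))
print('jar3',tri((w,225.2,133),(s,269.7,134.3),(c,272.9,211.4)))
print('loupe3',tri((w,230.2,73.4),(s,268.9,168.9),(c,253.9,227.6)))
print('jarws',tri((w,225.2,133),(s,269.7,134.3)),tri((w,225.2,133),(c,272.9,211.4)))
print('stone corner',tri((w,255.6,144),(s,257.9,145.4),(c,289,242.6)))
```

```text
cam [ 0.537  -0.1462  0.4399]
loupe [ 0.5083 -0.1202  0.037 ]
jar [ 0.5041 -0.1811  0.115 ]
pad [ 0.4874 -0.0981  0.015 ] [ 0.5305 -0.1007  0.015 ] [ 0.5276 -0.1435  0.015 ] [ 0.485  -0.1409  0.015 ] [ 0.5076 -0.1208  0.015 ]
stone [ 0.5405 -0.0985  0.034 ] [ 0.5854 -0.1012  0.034 ] [ 0.5787 -0.2086  0.034 ] [ 0.5333 -0.2059  0.034 ] [ 0.5594 -0.1536  0.034 ]
board [ 0.4756 -0.0709  0.012 ] [ 0.4672 -0.2269  0.012 ]
jar3 (array([ 0.5035, -0.181 ,  0.1165]), [np.float64(0.0007796751454183482), np.float64(0.003225244932683355), np.float64(0.002624904810430761)])
loupe3 (array([ 0.5075, -0.1199,  0.0401]), [np.float64(0.0010969501504247677), np.float64(0.003071920955462552), np.float64(0.002055318887154049)])
jarws (array([ 0.5022, -0.1813,  0.1134]), [np.float64(0.0017597448934968192), np.float64(0.0017597448934968704)]) (array([ 0.505 , -0.1815,  0.1172]), [np.float64(0.0009740943207448496), np.float64(0.0009740943207448846)])
stone corner (array([ 0.5327, -0.2052,  0.0345]), [np.float64(0.0008812445409263223), np.float64(0.0025127397884923183), np.float64(0.0017002136068119615)])
```

```bash
python3 -c "
from h import *
go(.504,-.181,.15)"
python3 -m handwheel '[{"tx":0.0375,"ty":-0.031,"tz":0,"turn":0,"jaw":0},{"tx":0,"ty":0,"tz":0.03,"turn":0,"jaw":0},{"tx":0,"ty":0,"tz":0.04,"turn":0,"jaw":0},{"tx":0,"ty":0,"tz":0.04,"turn":0,"jaw":0},{"tx":0,"ty":0,"tz":0.038,"turn":0,"jaw":0},{"tx":0,"ty":0,"tz":0,"turn":0,"jaw":0},{"tx":0,"ty":0,"tz":0,"turn":0,"jaw":0}]'
python3 -c "
from h import *
go(.504,-.181,.052)
snap('wrist','w2'); snap('scene','s2')"
```

```text
t 2.25 pos [ 0.5314 -0.2221  0.299 ] rot [-179.95    0.     86.41] gap 0.0857 F [ 0.  -0.2  0.8]
  turn 0.0 then tx 0.0393 ty -0.0300 tz 0.1490
time_s: 2.95
ee_pos: [0.5026, -0.1831, 0.1517]
tcp_rot: [-179.9, -0.0, 86.3]
wrist_force: [0.0, -0.4, 0.9]
finger_gap: 0.0855
t 2.95 pos [ 0.5026 -0.1831  0.1517] rot [-1.7993e+02 -2.0000e-02  8.6330e+01] gap 0.0855 F [ 0.  -0.4  0.9]
  turn 0.0 then tx 0.0022 ty 0.0013 tz 0.0997
```

View pics/w2.png

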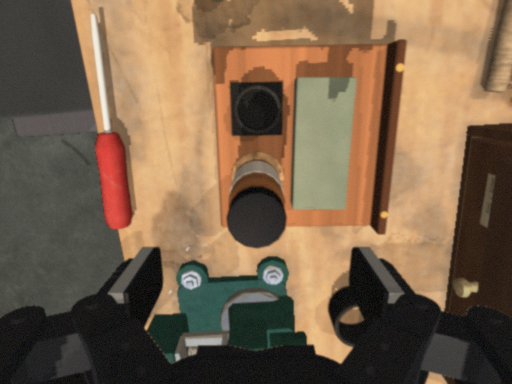

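View pics/s2.png

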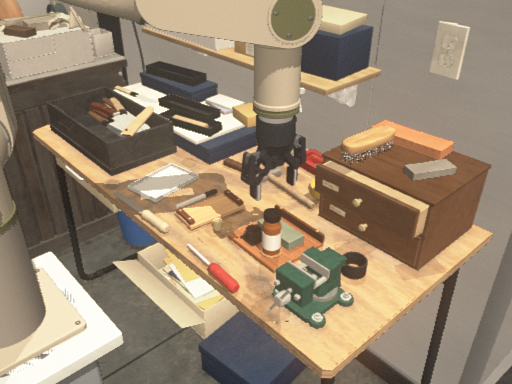

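```bash
python3 -c "
from h import *
w=load('w2');print(atz(w,257,217,.115), tri((w,257,217),(load('w1'),225.2,133)))"
python3 -m handwheel '[{"tx":0.002,"ty":0.001,"tz":0.03,"turn":0,"jaw":0},{"tx":0,"ty":0,"tz":0.035,"turn":0,"jaw":0},{"tx":0,"ty":0,"tz":0.034,"turn":0,"jaw":0},{"tx":0,"ty":0,"tz":0,"turn":0,"jaw":0},{"tx":0,"ty":0,"tz":0,"turn":0,"jaw":0}]'
python3 -c "
from h import *
go(.504,-.181,.052)
snap('wrist','w3'); snap('side','d3')"
```

```text
[ 0.50377582 -0.17841238  0.115     ] (array([ 0.50340708, -0.1819972 ,  0.10599535]), [np.float64(0.0001886851887193752), np.float64(0.00018868518871941985)])
time_s: 3.55
ee_pos: [0.5055, -0.1809, 0.0543]
tcp_rot: [179.9, 0.0, 86.4]
wrist_force: [0.1, -0.3, 1.0]
finger_gap: 0.0856
t 3.55 pos [ 0.5055 -0.1809  0.0543] rot [1.7992e+02 3.0000e-02 8.6420e+01] gap 0.0856 F [ 0.1 -0.3  1. ]
  turn 0.0 then tx -0.0001 ty -0.0015 tz 0.0023
```

View pics/w3.png

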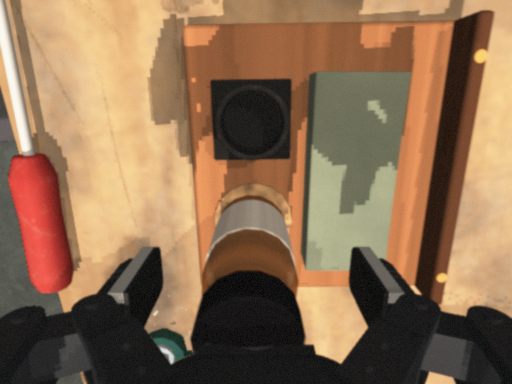

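The jar stands between the fingers: the cap centre is at column 248 and the fingers are at 160 and 350. I'll close now.

```bash
python3 -m handwheel '[{"tx":0,"ty":-0.002,"tz":0,"turn":0,"jaw":0.2},{"tx":0,"ty":0,"tz":0,"turn":0,"jaw":0.4},{"tx":0,"ty":0,"tz":0,"turn":0,"jaw":0.5},{"tx":0,"ty":0,"tz":0,"turn":0,"jaw":0.7},{"tx":0,"ty":0,"tz":0,"turn":0,"jaw":1},{"tx":0,"ty":0,"tz":0,"turn":0,"jaw":1},{"tx":0,"ty":0,"tz":0,"turn":0,"jaw":1},{"tx":0,"ty":0,"tz":0,"turn":0,"jaw":1}]'
python3 -m handwheel '[{"tx":0,"ty":0,"tz":0,"turn":0,"jaw":1},{"tx":0,"ty":0,"tz":-0.01,"turn":0,"jaw":1},{"tx":0,"ty":0,"tz":-0.02,"turn":0,"jaw":1},{"tx":0,"ty":0,"tz":0,"turn":0,"jaw":1}]'
python3 -c "
from h import *
go(.504,-.181,.16)
snap('side','d3')
crop('d3',180,80,130,120,6)"
```

```text
time_s: 4.45
ee_pos: [0.5031, -0.1805, 0.0534]
tcp_rot: [179.9, 0.0, 86.4]
wrist_force: [-0.9, 0.9, 6.1]
finger_gap: 0.038
time_s: 4.85
ee_pos: [0.5043, -0.181, 0.0852]
tcp_rot: [179.8, 0.1, 86.4]
wrist_force: [0.3, -0.3, -1.5]
finger_gap: 0.0385
t 4.85 pos [ 0.5043 -0.181   0.0852] rot [1.7976e+02 9.0000e-02 8.6430e+01] gap 0.0385 F [ 0.3 -0.3 -1.5]
  turn 0.0 then tx 0.0000 ty -0.0003 tz -0.0748
```

View pics/d3_c180_80.png

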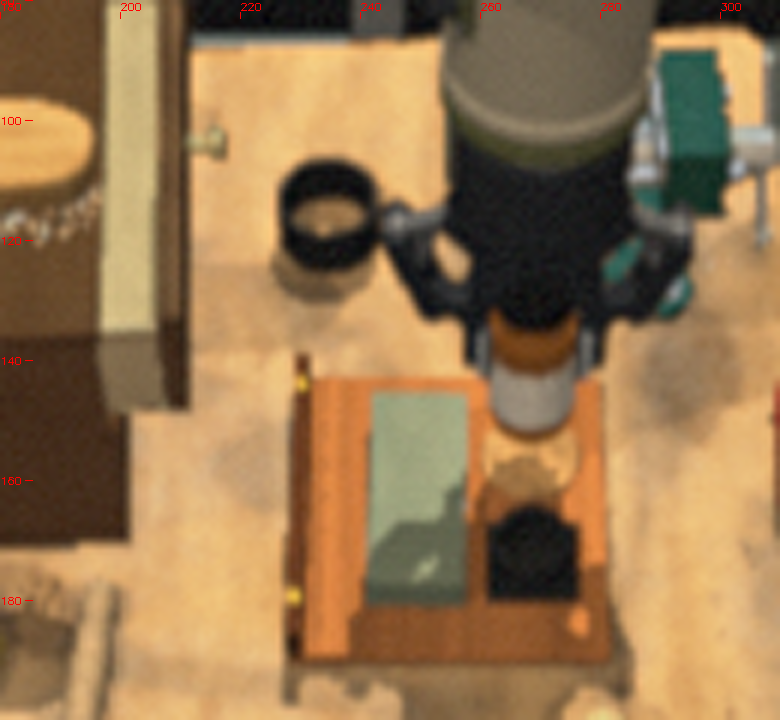

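```bash
python3 -m handwheel '[{"tx":0,"ty":0,"tz":-0.035,"turn":0,"jaw":1},{"tx":0,"ty":0,"tz":-0.03,"turn":0,"jaw":1},{"tx":0.03,"ty":-0.003,"tz":0,"turn":0,"jaw":1},{"tx":0.04,"ty":-0.007,"tz":0,"turn":0,"jaw":1},{"tx":0.04,"ty":-0.007,"tz":0,"turn":0,"jaw":1},{"tx":0.04,"ty":-0.007,"tz":0,"turn":0,"jaw":1},{"tx":0.04,"ty":-0.007,"tz":0,"turn":0,"jaw":1},{"tx":0.04,"ty":-0.007,"tz":0,"turn":0,"jaw":1}]'
python3 -m handwheel '[{"tx":0.04,"ty":-0.007,"tz":0,"turn":0,"jaw":1},{"tx":0.03,"ty":-0.007,"tz":0,"turn":0,"jaw":1},{"tx":0,"ty":0,"tz":0,"turn":0,"jaw":1},{"tx":0,"ty":0,"tz":0,"turn":0,"jaw":1}]'
python3 -c "
from h import *
go(.455,.231,.06)
snap('wrist','w4');snap('side','d4')"
```

```text
time_s: 5.7
ee_pos: [0.4779, 0.0532, 0.1462]
tcp_rot: [-179.9, -0.0, 86.4]
wrist_force: [0.6, -0.4, -1.9]
finger_gap: 0.0384
time_s: 6.1
ee_pos: [0.4686, 0.1228, 0.1464]
tcp_rot: [-179.9, 0.0, 86.6]
wrist_force: [0.6, -0.1, -2.2]
finger_gap: 0.0381
t 6.1 pos [0.4686 0.1228 0.1464] rot [-1.7993e+02  4.0000e-02  8.6550e+01] gap 0.0381 F [ 0.6 -0.1 -2.2]
  turn 0.0 then tx 0.1072 ty -0.0201 tz 0.0864
```

View pics/w4.png

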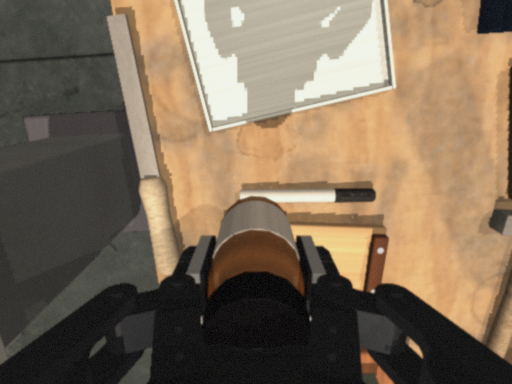

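View pics/d4.png

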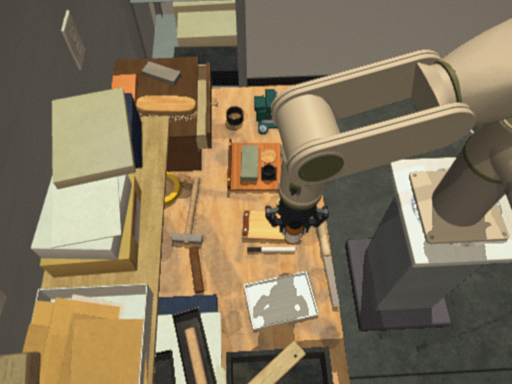

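```bash
python3 -c "
from h import *
w=load('w4');a=atz(w,211,130,.012);b=atz(w,395,88,.012);print(a,b,np.linalg.norm(a-b))
d=(b-a)/np.linalg.norm(b-a);n=np.array([-d[1],d[0],0]);print(np.degrees(np.arctan2(d[1],d[0])),(a+b)/2+n*.055)"
python3 -m handwheel '[{"tx":0.03,"ty":-0.006,"tz":0,"turn":0,"jaw":1},{"tx":0.04,"ty":-0.007,"tz":0,"turn":0,"jaw":1},{"tx":0.037,"ty":-0.007,"tz":0,"turn":0,"jaw":1},{"tx":0,"ty":0,"tz":0.025,"turn":0,"jaw":1},{"tx":0,"ty":0,"tz":0.03,"turn":0,"jaw":1},{"tx":0,"ty":0,"tz":0.03,"turn":0,"jaw":1},{"tx":0,"ty":0,"tz":0,"turn":0,"jaw":1},{"tx":0,"ty":0,"tz":0,"turn":0,"jaw":1}]'
python3 -c "
from h import *
go(.455,.231,.043)
snap('scene','s5');snap('side','d5')"
```

```text
[0.43353959 0.17067184 0.012     ] [0.58765213 0.19536686 0.012     ] 0.15607856547149324
9.10369558444212 [0.50189366 0.23732655 0.012     ]
time_s: 7.0
ee_pos: [0.4559, 0.2294, 0.0622]
tcp_rot: [-179.9, 0.0, 86.3]
wrist_force: [-0.0, 1.2, -1.4]
finger_gap: 0.0385
t 7.0 pos [0.4559 0.2294 0.0622] rot [-1.7991e+02  5.0000e-02  8.6340e+01] gap 0.0385 F [-0.   1.2 -1.4]
  turn 0.0 then tx 0.0016 ty -0.0010 tz 0.0192
```

View pics/s5.png

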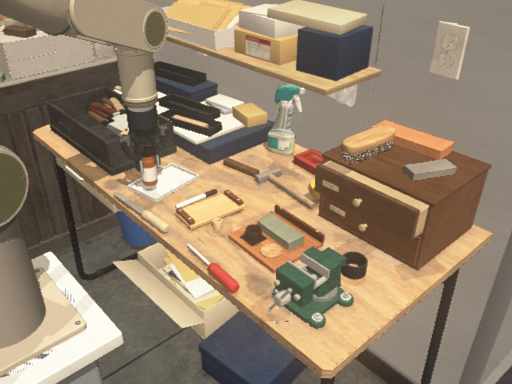

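View pics/d5.png

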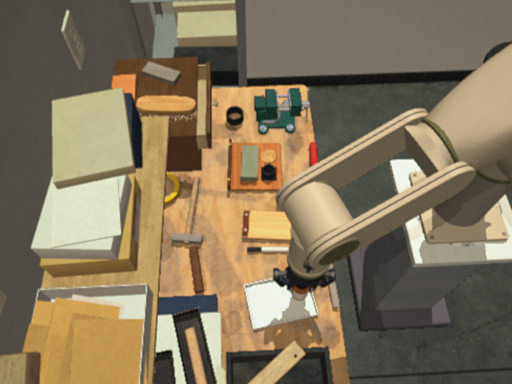

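```bash
python3 -m handwheel '[{"tx":0,"ty":0,"tz":0.01,"turn":0,"jaw":1},{"tx":0,"ty":0,"tz":0.007,"turn":0,"jaw":1},{"tx":0,"ty":0,"tz":0.002,"turn":0,"jaw":1},{"tx":0,"ty":0,"tz":0,"turn":0,"jaw":1},{"tx":0,"ty":0,"tz":0,"turn":0,"jaw":1}]'
```

```text
time_s: 7.6
ee_pos: [0.456, 0.2305, 0.0433]
tcp_rot: [-180.0, 0.0, 86.4]
wrist_force: [-0.6, -0.1, -3.1]
finger_gap: 0.0384
```

```bash
python3 -m handwheel '[{"tx":0,"ty":0,"tz":0.0012,"turn":0,"jaw":1},{"tx":0,"ty":0,"tz":0,"turn":0,"jaw":1},{"tx":0,"ty":0,"tz":0,"turn":0,"jaw":1}]'
```

```text
time_s: 7.9
ee_pos: [0.456, 0.2305, 0.0422]
tcp_rot: [180.0, -0.0, 86.4]
wrist_force: [-0.0, -0.1, -2.2]
finger_gap: 0.0384
```

```bash
python3 -m handwheel '[{"tx":0,"ty":0,"tz":0.0008,"turn":0,"jaw":1},{"tx":0,"ty":0,"tz":0,"turn":0,"jaw":0.5},{"tx":0,"ty":0,"tz":0,"turn":0,"jaw":0.4},{"tx":0,"ty":0,"tz":0,"turn":0,"jaw":0.3},{"tx":0,"ty":0,"tz":0,"turn":0,"jaw":0.1},{"tx":0,"ty":0,"tz":0,"turn":0,"jaw":0},{"tx":0,"ty":0,"tz":0,"turn":0,"jaw":0},{"tx":0,"ty":0,"tz":0,"turn":0,"jaw":0}]'
python3 -c "
from h import *
go(.455,.231,.043)
snap('wrist','w6');snap('scene','s6')"
```

```text
time_s: 8.7
ee_pos: [0.456, 0.2305, 0.0413]
tcp_rot: [180.0, -0.0, 86.4]
wrist_force: [0.5, -0.1, 0.0]
finger_gap: 0.0855
t 8.7 pos [0.456  0.2305 0.0413] rot [180.    -0.    86.43] gap 0.0855 F [ 0.5 -0.1  0. ]
  turn 0.0 then tx 0.0005 ty -0.0010 tz -0.0017
```

View pics/w6.png

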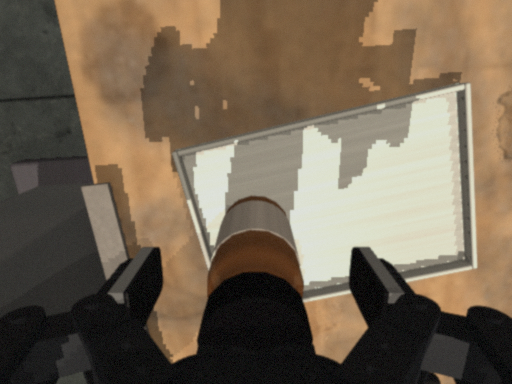

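```bash
python3 -m handwheel '[{"tx":0,"ty":0,"tz":-0.02,"turn":0,"jaw":0},{"tx":0,"ty":0,"tz":-0.04,"turn":0,"jaw":0},{"tx":0,"ty":0,"tz":-0.04,"turn":0,"jaw":0},{"tx":0,"ty":0,"tz":-0.03,"turn":0,"jaw":0},{"tx":0,"ty":0,"tz":0,"turn":8.5,"jaw":0},{"tx":0,"ty":0,"tz":0,"turn":8.5,"jaw":0},{"tx":0,"ty":0,"tz":0,"turn":8.5,"jaw":0},{"tx":0,"ty":0,"tz":0,"turn":8.5,"jaw":0}]'
python3 -m handwheel '[{"tx":0,"ty":0,"tz":0,"turn":8.5,"jaw":0},{"tx":0,"ty":0,"tz":0,"turn":8.5,"jaw":0},{"tx":0,"ty":0,"tz":0,"turn":8.5,"jaw":0},{"tx":0,"ty":0,"tz":0,"turn":8.5,"jaw":0},{"tx":0,"ty":0,"tz":0,"turn":8.5,"jaw":0},{"tx":0,"ty":0,"tz":0,"turn":8.5,"jaw":0},{"tx":0,"ty":0,"tz":0,"turn":5,"jaw":0},{"tx":0,"ty":0,"tz":0,"turn":0,"jaw":0}]'
python3 -c "
from h import *
go(.508,-.120,.15,-3.6)
snap('scene','s7')"
```

```text
time_s: 9.6
ee_pos: [0.456, 0.2304, 0.1714]
tcp_rot: [180.0, -0.0, 52.1]
wrist_force: [0.6, -0.1, -0.3]
finger_gap: 0.0853
time_s: 10.4
ee_pos: [0.4559, 0.2304, 0.1713]
tcp_rot: [180.0, 0.0, -3.6]
wrist_force: [-0.1, -0.4, 0.0]
finger_gap: 0.0853
t 10.4 pos [0.4559 0.2304 0.1713] rot [180.     0.    -3.64] gap 0.0853 F [-0.1 -0.4  0. ]
  turn -0.0 then tx 0.0740 ty 0.3465 tz 0.0213
```

View pics/s7.png

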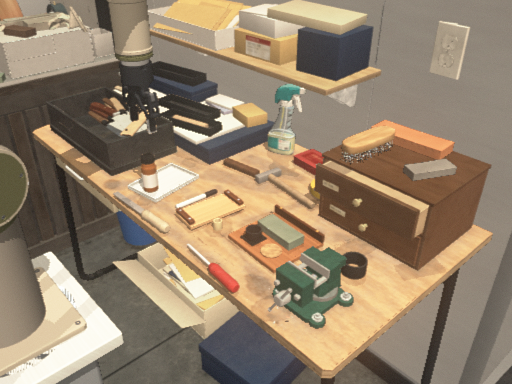

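```bash
python3 -m handwheel '[{"tx":0.008,"ty":0.03,"tz":0,"turn":0,"jaw":0},{"tx":0.008,"ty":0.04,"tz":0,"turn":0,"jaw":0},{"tx":0.008,"ty":0.04,"tz":0,"turn":0,"jaw":0},{"tx":0.008,"ty":0.04,"tz":0,"turn":0,"jaw":0},{"tx":0.008,"ty":0.04,"tz":0,"turn":0,"jaw":0},{"tx":0.008,"ty":0.04,"tz":0,"turn":0,"jaw":0},{"tx":0.008,"ty":0.04,"tz":0,"turn":0,"jaw":0},{"tx":0.008,"ty":0.04,"tz":0,"turn":0,"jaw":0}]'
python3 -m handwheel '[{"tx":0.01,"ty":0.036,"tz":0,"turn":0,"jaw":0},{"tx":0,"ty":0,"tz":0.02,"turn":0,"jaw":0.1},{"tx":0,"ty":0,"tz":0.0,"turn":0,"jaw":0.2},{"tx":0,"ty":0,"tz":0,"turn":0,"jaw":0.2}]'
python3 -c "
from h import *
go(.508,-.120,.018,-3.6)
snap('wrist','w8')"
```

```text
time_s: 11.25
ee_pos: [0.5006, -0.0846, 0.1715]
tcp_rot: [180.0, -0.0, -3.4]
wrist_force: [0.9, -0.5, 0.2]
finger_gap: 0.0855
time_s: 11.65
ee_pos: [0.5077, -0.119, 0.1509]
tcp_rot: [-180.0, 0.1, -3.5]
wrist_force: [-0.5, 1.0, -0.5]
finger_gap: 0.0682
t 11.65 pos [ 0.5077 -0.119   0.1509] rot [-1.7996e+02  1.0000e-01 -3.4800e+00] gap 0.0682 F [-0.5  1.  -0.5]
  turn 0.1 then tx 0.0004 ty 0.0010 tz 0.1329
```

View pics/w8.png

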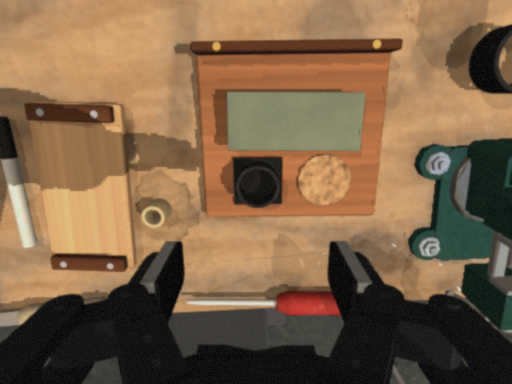

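The view shows the pad at (257,181), the cork at (324,180), the stone at (296,121), and the base with screws at the left. I'll zoom in.

Run:
```python
from h import *
crop('w8',185,30,220,195,3);crop('w8',0,90,190,190,4)
```

```text
(no output)
```

View pics/w8_c185_30.png

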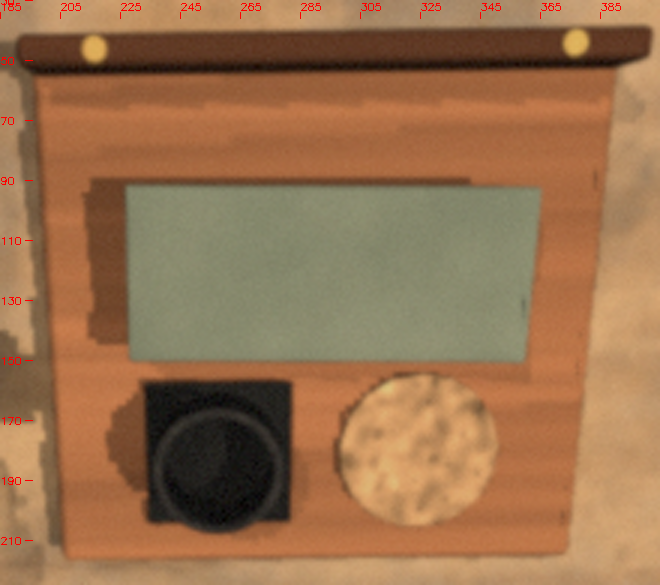

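View pics/w8_c0_90.png

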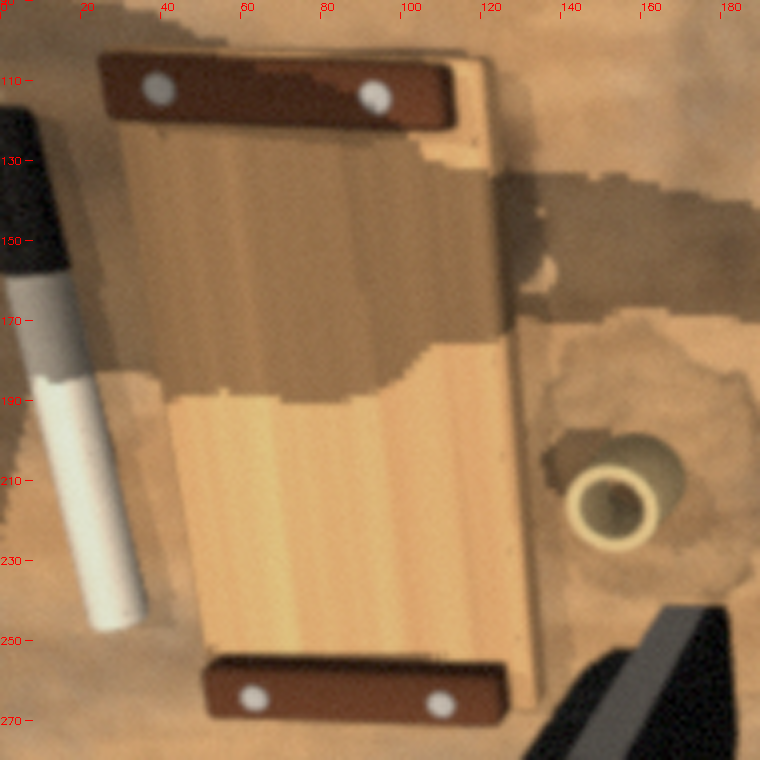

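Run:
```python
from h import *
np.set_printoptions(precision=4,suppress=True)
w=load('w8');A=lambda p,z:atz(w,*p,z)
print('loupe',A((258,186.3),.037))
P=[A(p,.015) for p in [(233.7,157),(282.3,156.7),(281.7,203.7),(234.3,204)]];print('pad',np.mean(P,0))
print('cork',A((324.3,179.7),.015))
P=[A(p,.034) for p in [(227,92),(365.3,92.7),(360,150.3),(228.3,150)]];print('stone',*P,np.mean(P,0))
P=[A(p,.024) for p in [(39.5,112),(93.75,114.25),(63.5,264.5),(110,266)]];print('base',*P,np.mean(P,0))
for a,b in((0,2),(1,3)): d=P[a]-P[b];print(np.degrees(np.arctan2(d[1],d[0])))
```

```text
loupe [ 0.5088 -0.1204  0.037 ]
pad [ 0.5076 -0.1205  0.015 ]
cork [ 0.505  -0.1798  0.015 ]
stone [ 0.5849 -0.101   0.034 ] [ 0.5778 -0.2074  0.034 ] [ 0.5332 -0.2048  0.034 ] [ 0.54   -0.0981  0.034 ] [ 0.559  -0.1528  0.034 ]
base [0.5788 0.0537 0.024 ] [0.5744 0.01   0.024 ] [0.4398 0.0671 0.024 ] [0.4356 0.0237 0.024 ] [0.5071 0.0387 0.024 ]
-5.504983830981177
-5.653306236812811
```

```bash
python3 -m handwheel '[{"tx":0.0005,"ty":0.001,"tz":0.03,"turn":0,"jaw":0.2},{"tx":0,"ty":0,"tz":0.035,"turn":0,"jaw":0.2},{"tx":0,"ty":0,"tz":0.035,"turn":0,"jaw":0.2},{"tx":0,"ty":0,"tz":0.02,"turn":0,"jaw":0.2},{"tx":0,"ty":0,"tz":0.009,"turn":0,"jaw":0.2},{"tx":0,"ty":0,"tz":0,"turn":0,"jaw":0.2},{"tx":0,"ty":0,"tz":0,"turn":0,"jaw":0.2}]'
python3 -c "
from h import *
go(.5083,-.1204,.0175,-3.6)
snap('wrist','w9')"
```

```text
time_s: 12.4
ee_pos: [0.51, -0.1205, 0.0239]
tcp_rot: [180.0, -0.1, -3.5]
wrist_force: [0.3, -0.3, 0.2]
finger_gap: 0.0685
t 12.4 pos [ 0.51   -0.1205  0.0239] rot [ 1.7997e+02 -1.2000e-01 -3.5100e+00] gap 0.0685 F [ 0.3 -0.3  0.2]
  turn 0.1 then tx -0.0017 ty -0.0000 tz 0.0064
```

View pics/w9.png

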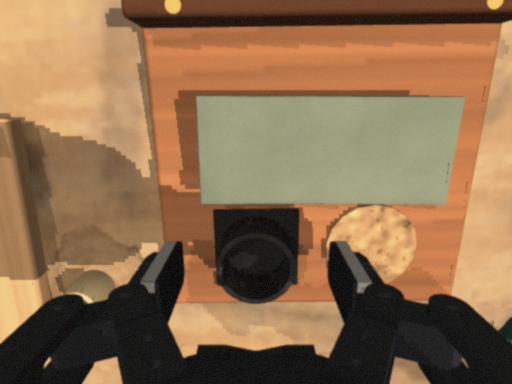

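```bash
python3 -m handwheel '[{"tx":-0.0015,"ty":0,"tz":0.006,"turn":0,"jaw":0.2},{"tx":0,"ty":0,"tz":0,"turn":0,"jaw":0.3},{"tx":0,"ty":0,"tz":0,"turn":0,"jaw":0.4},{"tx":0,"ty":0,"tz":0,"turn":0,"jaw":0.5},{"tx":0,"ty":0,"tz":0,"turn":0,"jaw":0.6},{"tx":0,"ty":0,"tz":0,"turn":0,"jaw":1},{"tx":0,"ty":0,"tz":0,"turn":0,"jaw":1},{"tx":0,"ty":0,"tz":0,"turn":0,"jaw":1}]'
python3 -m handwheel '[{"tx":0,"ty":0,"tz":0,"turn":0,"jaw":1},{"tx":0,"ty":0,"tz":-0.01,"turn":0,"jaw":1},{"tx":0,"ty":0,"tz":-0.03,"turn":0,"jaw":1},{"tx":0,"ty":0,"tz":-0.03,"turn":0,"jaw":1},{"tx":0,"ty":0,"tz":-0.03,"turn":0,"jaw":1},{"tx":0,"ty":0,"tz":0,"turn":0,"jaw":1}]'
python3 -c "
from h import *
go(.5083,-.1204,.0175,-3.6)
snap('wrist','w10')"
```

```text
time_s: 13.25
ee_pos: [0.5074, -0.1205, 0.0168]
tcp_rot: [180.0, -0.0, -3.6]
wrist_force: [-2.8, 0.9, 5.2]
finger_gap: 0.0349
time_s: 13.85
ee_pos: [0.5106, -0.1216, 0.1222]
tcp_rot: [179.9, -0.5, -3.6]
wrist_force: [1.2, -0.2, 0.0]
finger_gap: 0.0349
t 13.85 pos [ 0.5106 -0.1216  0.1222] rot [179.87  -0.5   -3.57] gap 0.0349 F [ 1.2 -0.2  0. ]
  turn 0.0 then tx -0.0024 ty -0.0010 tz 0.1047
```

View pics/w10.png

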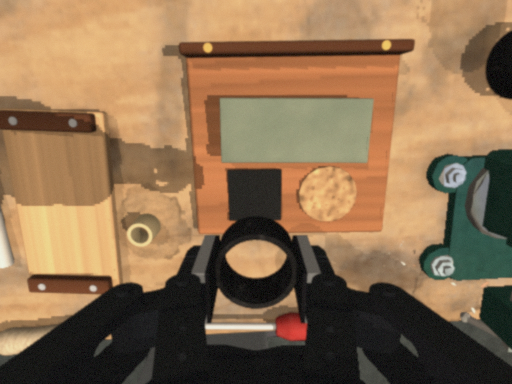

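```bash
python3 -m handwheel '[{"tx":0,"ty":0,"tz":-0.01,"turn":-6.6,"jaw":1},{"tx":0,"ty":0,"tz":-0.01,"turn":-6.6,"jaw":1},{"tx":0,"ty":0,"tz":0,"turn":0,"jaw":1}]'
python3 -c "
from h import *
go(.5425,.245,.02,9.6)"
```

```text
time_s: 14.2
ee_pos: [0.5075, -0.1205, 0.1368]
tcp_rot: [180.0, -0.0, 9.7]
wrist_force: [0.6, 0.0, -0.1]
finger_gap: 0.0349
t 14.2 pos [ 0.5075 -0.1205  0.1368] rot [ 1.7997e+02 -5.0000e-02  9.7400e+00] gap 0.0349 F [ 0.6  0.  -0.1]
  turn 0.1 then tx 0.0954 ty -0.3546 tz 0.1168
```

```bash
python3 -m handwheel '[{"tx":0.008,"ty":-0.03,"tz":0,"turn":0,"jaw":1},{"tx":0.01,"ty":-0.04,"tz":0,"turn":0,"jaw":1},{"tx":0.01,"ty":-0.04,"tz":0,"turn":0,"jaw":1},{"tx":0.01,"ty":-0.04,"tz":0,"turn":0,"jaw":1},{"tx":0.01,"ty":-0.04,"tz":0,"turn":0,"jaw":1},{"tx":0.01,"ty":-0.04,"tz":0,"turn":0,"jaw":1},{"tx":0.012,"ty":-0.04,"tz":0,"turn":0,"jaw":1},{"tx":0.012,"ty":-0.04,"tz":0,"turn":0,"jaw":1}]'
python3 -m handwheel '[{"tx":0.013,"ty":-0.044,"tz":0,"turn":0,"jaw":1},{"tx":0,"ty":0,"tz":0.02,"turn":0,"jaw":1},{"tx":0,"ty":0,"tz":0.03,"turn":0,"jaw":1},{"tx":0,"ty":0,"tz":0,"turn":0,"jaw":1},{"tx":0,"ty":0,"tz":0,"turn":0,"jaw":1}]'
python3 -c "
from h import *
go(.5425,.245,.02,9.6)
snap('scene','s11');snap('wrist','w11')"
```

```text
time_s: 15.0
ee_pos: [0.5354, 0.2005, 0.1349]
tcp_rot: [180.0, 0.1, 9.4]
wrist_force: [0.7, -0.4, -0.0]
finger_gap: 0.0349
time_s: 15.5
ee_pos: [0.5404, 0.2439, 0.0849]
tcp_rot: [180.0, 0.2, 9.5]
wrist_force: [0.8, -0.4, 0.7]
finger_gap: 0.0348
t 15.5 pos [0.5404 0.2439 0.0849] rot [179.97   0.2    9.51] gap 0.0348 F [ 0.8 -0.4  0.7]
  turn -0.1 then tx 0.0023 ty -0.0007 tz 0.0649
```

View pics/s11.png

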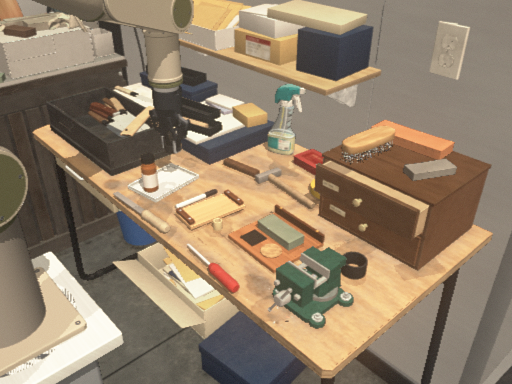

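View pics/w11.png

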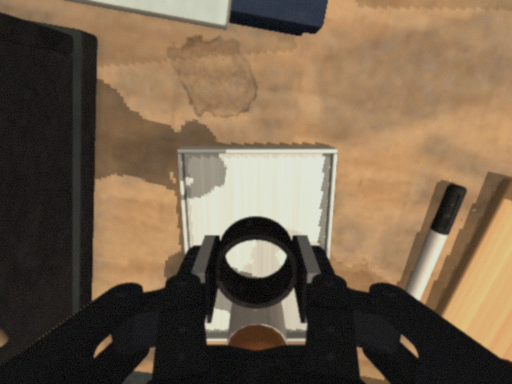

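```bash
python3 -c "
from h import *
w=load('w11');a=atz(w,178,148,.012);b=atz(w,337.5,148,.012);print(a,b,np.linalg.norm(a-b));d=(a-b)/np.linalg.norm(a-b);n=np.array([d[1],-d[0],0]);print((a+b)/2-n*.08,np.degrees(np.arctan2(-d[0],d[1])))
w=load('w11');print(atz(w,95,150,.06),atz(w,95,150,.09))"
python3 -m handwheel '[{"tx":0.001,"ty":0,"tz":0.03,"turn":0,"jaw":1},{"tx":0,"ty":0,"tz":0.025,"turn":0,"jaw":1},{"tx":0,"ty":0,"tz":0.013,"turn":0,"jaw":1},{"tx":0,"ty":0,"tz":0,"turn":0,"jaw":1},{"tx":0,"ty":0,"tz":0,"turn":0,"jaw":1}]'
```

```text
[0.57200935 0.30313437 0.012     ] [0.58980491 0.19656935 0.012     ] 0.10804066299773514
[0.50199979 0.23667492 0.012     ] 9.480487913473796
[0.57322694 0.33596582 0.06      ] [0.58063249 0.32186163 0.09      ]
time_s: 16.1
ee_pos: [0.5435, 0.2448, 0.0197]
tcp_rot: [-180.0, -0.1, 9.6]
wrist_force: [0.6, 0.0, -0.5]
finger_gap: 0.035
```

```bash
python3 -m handwheel '[{"tx":0,"ty":0,"tz":0.009,"turn":0,"jaw":1},{"tx":0,"ty":0,"tz":0.0045,"turn":0,"jaw":1},{"tx":0,"ty":0,"tz":0,"turn":0,"jaw":1},{"tx":0,"ty":0,"tz":0,"turn":0,"jaw":1}]'
```

```text
time_s: 16.5
ee_pos: [0.5427, 0.2447, 0.0049]
tcp_rot: [-180.0, -0.0, 9.6]
wrist_force: [0.8, 0.8, 0.8]
finger_gap: 0.0348
```

```bash
python3 -m handwheel '[{"tx":0,"ty":0,"tz":0,"turn":0,"jaw":0.5},{"tx":0,"ty":0,"tz":0,"turn":0,"jaw":0.4},{"tx":0,"ty":0,"tz":0,"turn":0,"jaw":0.3},{"tx":0,"ty":0,"tz":0,"turn":0,"jaw":0.27},{"tx":0,"ty":0,"tz":0,"turn":0,"jaw":0.27},{"tx":0,"ty":0,"tz":0,"turn":0,"jaw":0.27}]'
python3 -m handwheel '[{"tx":0,"ty":0,"tz":-0.02,"turn":0,"jaw":0.27},{"tx":0,"ty":0,"tz":-0.04,"turn":0,"jaw":0.27},{"tx":0,"ty":0,"tz":-0.04,"turn":0,"jaw":0.27},{"tx":0,"ty":0,"tz":-0.04,"turn":0,"jaw":0.27},{"tx":0,"ty":0,"tz":0,"turn":0,"jaw":0.27},{"tx":0,"ty":0,"tz":0,"turn":0,"jaw":0.27}]'
python3 -c "
from h import *
go(.56,-.1528,.15,-3.7)
print(readout.get_state()['q'])
snap('scene','s12');snap('wrist','w12')"
```

```text
time_s: 17.1
ee_pos: [0.5427, 0.2447, 0.0048]
tcp_rot: [180.0, -0.0, 9.6]
wrist_force: [-0.7, -0.5, -0.2]
finger_gap: 0.0622
time_s: 17.7
ee_pos: [0.5437, 0.2451, 0.1466]
tcp_rot: [-180.0, -0.2, 9.6]
wrist_force: [0.2, -0.3, -0.4]
finger_gap: 0.062
t 17.7 pos [0.5437 0.2451 0.1466] rot [-179.96   -0.19    9.63] gap 0.062 F [ 0.2 -0.3 -0.4]
  turn 13.3 then tx 0.0419 ty 0.3960 tz -0.0034
[1.93356262e+01 9.80465645e+00 9.16701074e+01 2.83102557e-03
 7.83269821e+01 9.97074350e+01]
```

View pics/w12.png

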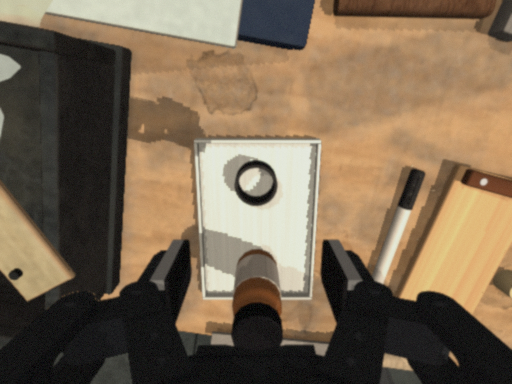

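```bash
python3 -m handwheel '[{"tx":0,"ty":0,"tz":-0.005,"turn":-8.5,"jaw":0.27},{"tx":0,"ty":0,"tz":-0.005,"turn":-8.5,"jaw":0.27},{"tx":0,"ty":0,"tz":0,"turn":-8.5,"jaw":0.27},{"tx":0,"ty":0,"tz":0,"turn":-8.5,"jaw":0.27},{"tx":0,"ty":0,"tz":0,"turn":-8.5,"jaw":0.27},{"tx":0,"ty":0,"tz":0,"turn":-8.5,"jaw":0.27},{"tx":0,"ty":0,"tz":0,"turn":-8.5,"jaw":0.27},{"tx":0,"ty":0,"tz":0,"turn":-8.5,"jaw":0.27}]'
python3 -m handwheel '[{"tx":0,"ty":0,"tz":0,"turn":-8.5,"jaw":0.27},{"tx":0,"ty":0,"tz":0,"turn":0,"jaw":0.27}]'
python3 -c "
from h import *
go(.559,-.1528,.15,86.3)"
```

```text
time_s: 18.6
ee_pos: [0.5414, 0.2442, 0.1523]
tcp_rot: [-179.8, 0.1, 78.0]
wrist_force: [0.2, -0.7, 0.1]
finger_gap: 0.0623
time_s: 18.8
ee_pos: [0.5415, 0.2442, 0.1526]
tcp_rot: [-179.8, 0.1, 86.3]
wrist_force: [1.1, -0.4, -0.3]
finger_gap: 0.0623
t 18.8 pos [0.5415 0.2442 0.1526] rot [-1.7981e+02  8.0000e-02  8.6270e+01] gap 0.0623 F [ 1.1 -0.4 -0.3]
  turn -0.0 then tx -0.3951 ty 0.0431 tz 0.0026
```

View pics/s12.png

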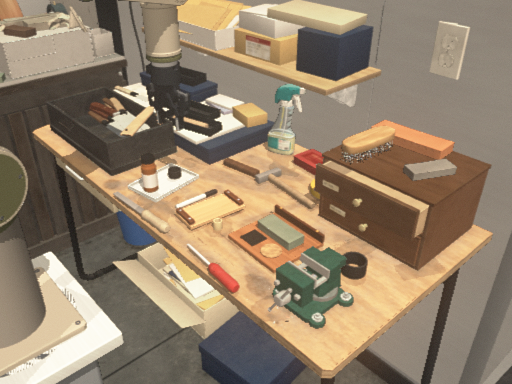

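Jar and loupe both stand in the tray. Next I'll go to the stone.

```bash
python3 -m handwheel '[{"tx":-0.03,"ty":0.003,"tz":0,"turn":0,"jaw":0.27},{"tx":-0.045,"ty":0.005,"tz":0,"turn":0,"jaw":0.27},{"tx":-0.045,"ty":0.005,"tz":0,"turn":0,"jaw":0.27},{"tx":-0.045,"ty":0.005,"tz":0,"turn":0,"jaw":0.27},{"tx":-0.045,"ty":0.005,"tz":0,"turn":0,"jaw":0.27},{"tx":-0.045,"ty":0.005,"tz":0,"turn":0,"jaw":0.27},{"tx":-0.045,"ty":0.005,"tz":0,"turn":0,"jaw":0.27},{"tx":-0.045,"ty":0.005,"tz":0,"turn":0,"jaw":0.27}]'
python3 -m handwheel '[{"tx":-0.035,"ty":0.004,"tz":0,"turn":0,"jaw":0.27},{"tx":-0.015,"ty":0.001,"tz":0.02,"turn":0,"jaw":0.27},{"tx":0,"ty":0,"tz":0.03,"turn":0,"jaw":0.27},{"tx":0,"ty":0,"tz":0,"turn":0,"jaw":0.27},{"tx":0,"ty":0,"tz":0,"turn":0,"jaw":0.27}]'
python3 -c "
from h import *
go(.559,-.1528,.015,86.3)
snap('wrist','w13')"
```

```text
time_s: 19.6
ee_pos: [0.5563, -0.1037, 0.1535]
tcp_rot: [-179.9, -0.0, 85.8]
wrist_force: [0.8, -0.2, -0.5]
finger_gap: 0.0624
time_s: 20.1
ee_pos: [0.5577, -0.1517, 0.1035]
tcp_rot: [-179.8, -0.1, 86.0]
wrist_force: [0.5, -0.3, 0.5]
finger_gap: 0.0623
t 20.1 pos [ 0.5577 -0.1517  0.1035] rot [-1.798e+02 -6.000e-02  8.598e+01] gap 0.0623 F [ 0.5 -0.3  0.5]
  turn -0.3 then tx -0.0010 ty 0.0014 tz 0.0885
```

View pics/w13.png

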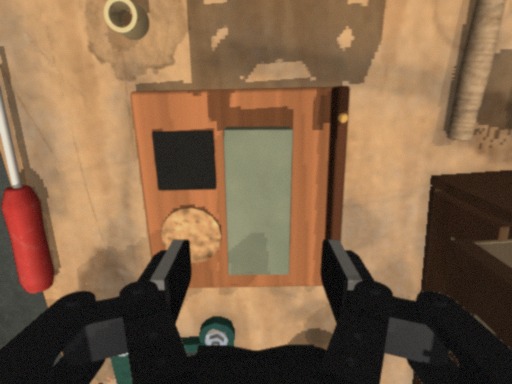

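```bash
python3 -m handwheel '[{"tx":-0.001,"ty":0.001,"tz":0.03,"turn":-0.3,"jaw":0.27},{"tx":0,"ty":0,"tz":0.03,"turn":0,"jaw":0.27},{"tx":0,"ty":0,"tz":0.02,"turn":0,"jaw":0.27},{"tx":0,"ty":0,"tz":0.006,"turn":0,"jaw":0.27},{"tx":0,"ty":0,"tz":0,"turn":0,"jaw":0.27},{"tx":0,"ty":0,"tz":0,"turn":0,"jaw":0.27}]'
python3 -c "
from h import *
go(.559,-.1528,.0165,86.3)
snap('wrist','w14')"
```

```text
time_s: 20.75
ee_pos: [0.5613, -0.1536, 0.0209]
tcp_rot: [179.8, 0.0, 86.4]
wrist_force: [-0.2, 0.4, 0.2]
finger_gap: 0.0624
t 20.75 pos [ 0.5613 -0.1536  0.0209] rot [1.7984e+02 5.0000e-02 8.6440e+01] gap 0.0624 F [-0.2  0.4  0.2]
  turn 0.1 then tx 0.0007 ty -0.0024 tz 0.0044
```

View pics/w14.png

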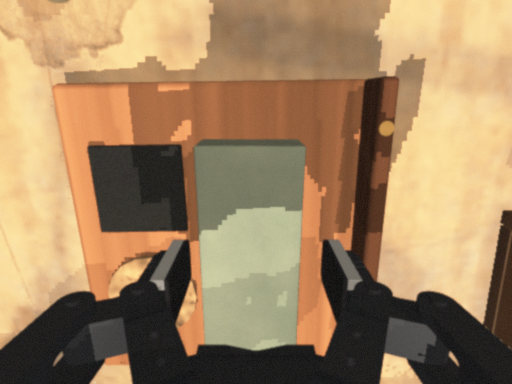

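```bash
python3 -m handwheel '[{"tx":0,"ty":-0.0015,"tz":0.004,"turn":0,"jaw":0.27},{"tx":0,"ty":0,"tz":0,"turn":0,"jaw":0.27},{"tx":0,"ty":0,"tz":0,"turn":0,"jaw":0.35},{"tx":0,"ty":0,"tz":0,"turn":0,"jaw":0.42},{"tx":0,"ty":0,"tz":0,"turn":0,"jaw":0.5},{"tx":0,"ty":0,"tz":0,"turn":0,"jaw":1},{"tx":0,"ty":0,"tz":0,"turn":0,"jaw":1},{"tx":0,"ty":0,"tz":0,"turn":0,"jaw":1}]'
python3 -m handwheel '[{"tx":0,"ty":0,"tz":0,"turn":0,"jaw":1},{"tx":0,"ty":0,"tz":-0.01,"turn":0,"jaw":1},{"tx":0,"ty":0,"tz":-0.03,"turn":0,"jaw":1},{"tx":0,"ty":0,"tz":-0.04,"turn":0,"jaw":1},{"tx":0,"ty":0,"tz":-0.04,"turn":0,"jaw":1},{"tx":0,"ty":0,"tz":0,"turn":0,"jaw":1},{"tx":0,"ty":0,"tz":0,"turn":0,"jaw":1}]'
python3 -c "
from h import *
go(.507,.0387,.13,-5.5)
snap('wrist','w15')"
```

```text
time_s: 21.6
ee_pos: [0.5588, -0.1535, 0.0153]
tcp_rot: [180.0, 0.0, 86.4]
wrist_force: [0.6, 0.9, 5.7]
finger_gap: 0.0451
time_s: 22.3
ee_pos: [0.5589, -0.1535, 0.1359]
tcp_rot: [179.9, 0.0, 86.4]
wrist_force: [-0.4, -0.6, -3.0]
finger_gap: 0.0447
t 22.3 pos [ 0.5589 -0.1535  0.1359] rot [1.7988e+02 3.0000e-02 8.6430e+01] gap 0.0447 F [-0.4 -0.6 -3. ]
  turn 91.9 then tx -0.0701 ty -0.1864 tz 0.0059
```

View pics/w15.png

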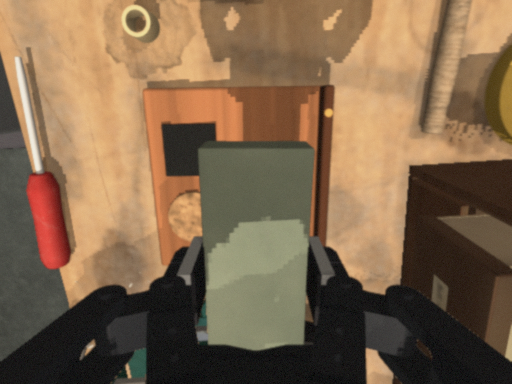

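```bash
python3 -m handwheel '[{"tx":0,"ty":0,"tz":0,"turn":5,"jaw":1},{"tx":0,"ty":0,"tz":0,"turn":8.5,"jaw":1},{"tx":0,"ty":0,"tz":0,"turn":8.5,"jaw":1},{"tx":0,"ty":0,"tz":0,"turn":8.5,"jaw":1},{"tx":0,"ty":0,"tz":0,"turn":8.5,"jaw":1},{"tx":0,"ty":0,"tz":0,"turn":8.5,"jaw":1},{"tx":0,"ty":0,"tz":0,"turn":8.5,"jaw":1},{"tx":0,"ty":0,"tz":0,"turn":8.5,"jaw":1}]'
python3 -m handwheel '[{"tx":0,"ty":0,"tz":0,"turn":8.5,"jaw":1},{"tx":0,"ty":0,"tz":0,"turn":8.5,"jaw":1},{"tx":0,"ty":0,"tz":0,"turn":6.4,"jaw":1},{"tx":0,"ty":0,"tz":0,"turn":4,"jaw":1},{"tx":-0.012,"ty":-0.03,"tz":0,"turn":0,"jaw":1},{"tx":-0.014,"ty":-0.038,"tz":0,"turn":0,"jaw":1},{"tx":-0.014,"ty":-0.038,"tz":0,"turn":0,"jaw":1},{"tx":0,"ty":0,"tz":0,"turn":0,"jaw":1}]'
python3 -c "
from h import *
go(.507,.0387,.07,-5.5)
snap('wrist','w16')"
```

```text
time_s: 23.15
ee_pos: [0.5565, -0.1526, 0.1317]
tcp_rot: [-179.8, 0.2, 21.6]
wrist_force: [0.1, -0.2, -2.7]
finger_gap: 0.0445
time_s: 23.95
ee_pos: [0.5253, -0.0395, 0.1316]
tcp_rot: [-179.9, 0.4, -5.3]
wrist_force: [0.6, -0.3, -2.5]
finger_gap: 0.0448
t 23.95 pos [ 0.5253 -0.0395  0.1316] rot [-179.87    0.37   -5.28] gap 0.0448 F [ 0.6 -0.3 -2.5]
  turn 0.2 then tx -0.0257 ty -0.0761 tz 0.0616
```

View pics/w16.png

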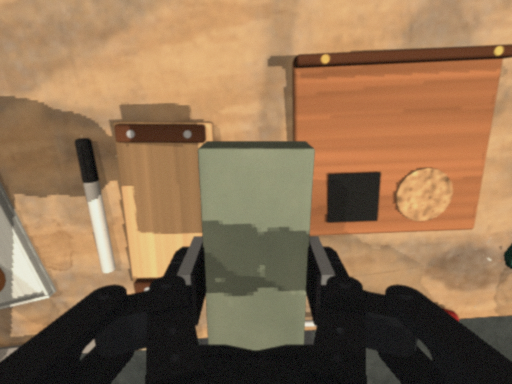

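```bash
python3 -c "
from h import *
w=load('w16')
a=atz(w,201,148,.1503);b=atz(w,314,148,.1503);p=np.array([.5253,-.0395,.1316]);y=np.radians(-5.3)
for q in(a,b):d=q-p;print(q,d[0]*np.cos(y)+d[1]*np.sin(y),d[0]*np.sin(y)-d[1]*np.cos(y))
S=[atz(w,130,134,.024),atz(w,187,134,.024)];print(S)"
python3 -m handwheel '[{"tx":-0.01,"ty":-0.036,"tz":0,"turn":0,"jaw":1},{"tx":-0.014,"ty":-0.036,"tz":0,"turn":0,"jaw":1},{"tx":0,"ty":-0.004,"tz":0.02,"turn":0,"jaw":1},{"tx":0,"ty":0,"tz":0.03,"turn":0,"jaw":1},{"tx":0,"ty":0,"tz":0,"turn":0,"jaw":1},{"tx":0,"ty":0,"tz":0,"turn":0,"jaw":1},{"tx":0,"ty":0,"tz":0,"turn":0,"jaw":1}]'
python3 -c "
from h import *
go(.507,.0387,.0173,-5.5)
snap('wrist','w17');snap('side','d17')"
```

```text
[ 0.58169287 -0.02309752  0.1503    ] 0.054636671999527424 -0.021541394183538735
[ 0.57769097 -0.06625422  0.1503    ] 0.05463828988668019 0.021800448217364966
[array([0.57868676, 0.05365272, 0.024     ]), array([0.57462284, 0.00986755, 0.024     ])]
time_s: 24.7
ee_pos: [0.5127, 0.0333, 0.0857]
tcp_rot: [180.0, -0.0, -5.5]
wrist_force: [-0.1, 0.8, -2.8]
finger_gap: 0.0448
t 24.7 pos [0.5127 0.0333 0.0857] rot [ 1.80e+02 -5.00e-02 -5.52e+00] gap 0.0448 F [-0.1  0.8 -2.8]
  turn -0.0 then tx -0.0062 ty -0.0048 tz 0.0684
```

View pics/w17.png

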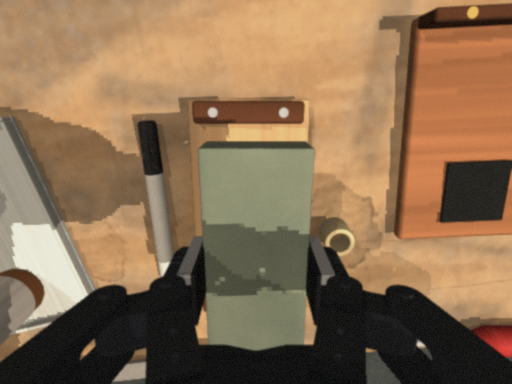

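```bash
python3 -m handwheel '[{"tx":-0.0065,"ty":-0.0048,"tz":0.01,"turn":0,"jaw":1},{"tx":0,"ty":0,"tz":0.025,"turn":0,"jaw":1},{"tx":0,"ty":0,"tz":0.02,"turn":0,"jaw":1},{"tx":0,"ty":0,"tz":0,"turn":0,"jaw":1},{"tx":0,"ty":0,"tz":0,"turn":0,"jaw":1},{"tx":0,"ty":0,"tz":0,"turn":0,"jaw":1}]'
python3 -c "
from h import *
go(.5064,.0387,.0173,-5.5)
w,m=snap('wrist','w18');print([atz(m,*p,.024) for p in ()])"
```

```text
time_s: 25.4
ee_pos: [0.5069, 0.0394, 0.0311]
tcp_rot: [-180.0, -0.1, -5.5]
wrist_force: [1.0, 0.0, -1.7]
finger_gap: 0.0451
t 25.4 pos [0.5069 0.0394 0.0311] rot [-1.7999e+02 -1.2000e-01 -5.4700e+00] gap 0.0451 F [ 1.   0.  -1.7]
  turn 0.0 then tx -0.0005 ty 0.0008 tz 0.0138
[]
```

View pics/w18.png

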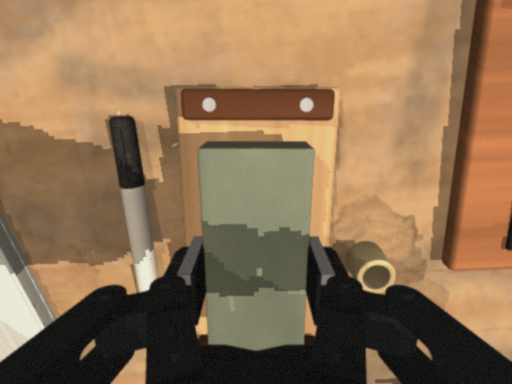

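```bash
python3 -m handwheel '[{"tx":0,"ty":0,"tz":0.008,"turn":0,"jaw":1},{"tx":0,"ty":0,"tz":0.004,"turn":0,"jaw":1},{"tx":0,"ty":0,"tz":0.0015,"turn":0,"jaw":1},{"tx":0,"ty":0,"tz":0,"turn":0,"jaw":1},{"tx":0,"ty":0,"tz":0,"turn":0,"jaw":1}]'
python3 -c "
from h import *
go(.5064,.0387,.0173,-5.5)"
```

```text
time_s: 25.95
ee_pos: [0.5062, 0.0394, 0.0173]
tcp_rot: [180.0, -0.0, -5.5]
wrist_force: [-6.4, -0.3, 10.6]
finger_gap: 0.0448
t 25.95 pos [0.5062 0.0394 0.0173] rot [ 1.80e+02 -1.00e-02 -5.46e+00] gap 0.0448 F [-6.4 -0.3 10.6]
  turn 0.0 then tx 0.0002 ty 0.0007 tz -0.0000
```

```bash
python3 -m handwheel '[{"tx":0,"ty":0,"tz":-0.0005,"turn":0,"jaw":0.4},{"tx":0,"ty":0,"tz":0,"turn":0,"jaw":0.35},{"tx":0,"ty":0,"tz":0,"turn":0,"jaw":0.3},{"tx":0,"ty":0,"tz":0,"turn":0,"jaw":0.27},{"tx":0,"ty":0,"tz":0,"turn":0,"jaw":0.27},{"tx":0,"ty":0,"tz":0,"turn":0,"jaw":0.27}]'
python3 -m handwheel '[{"tx":0,"ty":0,"tz":-0.02,"turn":0,"jaw":0.27},{"tx":0,"ty":0,"tz":-0.04,"turn":0,"jaw":0.27},{"tx":0,"ty":0,"tz":-0.04,"turn":0,"jaw":0.27},{"tx":0,"ty":0,"tz":-0.04,"turn":0,"jaw":0.27},{"tx":0,"ty":0,"tz":0,"turn":0,"jaw":0.27},{"tx":0,"ty":0,"tz":0,"turn":0,"jaw":0.27}]'
python3 -c "
from h import *
go(.5427,.2447,.15,9.6)
snap('wrist','w19')
crop('w19',150,60,220,230,3)"
```

```text
time_s: 26.55
ee_pos: [0.5059, 0.0393, 0.0167]
tcp_rot: [180.0, 0.0, -5.5]
wrist_force: [0.4, -0.7, 0.1]
finger_gap: 0.0623
time_s: 27.15
ee_pos: [0.5069, 0.0394, 0.1581]
tcp_rot: [-180.0, -0.2, -5.5]
wrist_force: [-0.5, 1.2, -0.9]
finger_gap: 0.0626
t 27.15 pos [0.5069 0.0394 0.1581] rot [-1.7999e+02 -1.7000e-01 -5.4700e+00] gap 0.0626 F [-0.5  1.2 -0.9]
  turn -15.1 then tx 0.0695 ty -0.1965 tz 0.0081
```

View pics/w19_c150_60.png

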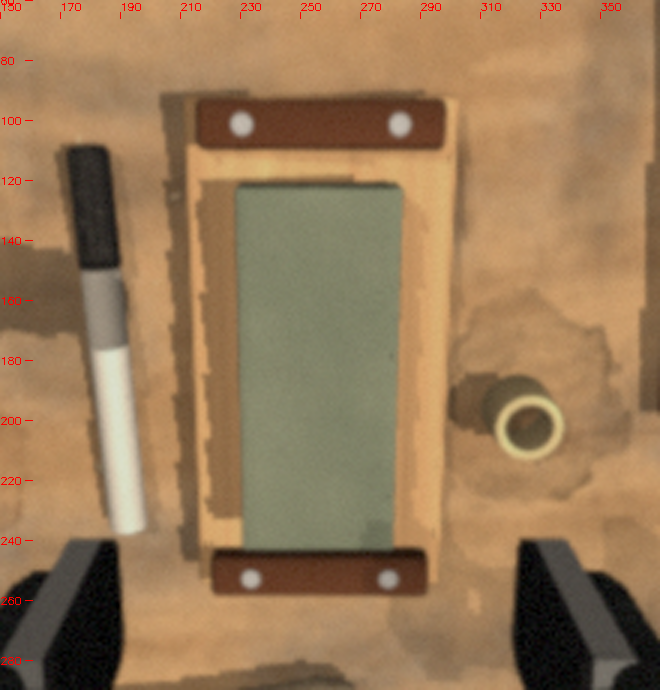

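Run:
```python
from h import *
np.set_printoptions(precision=4,suppress=True)
w=load('w19')
P=np.array([atz(w,*p,.036) for p in [(229,122),(284,122),(281.3,243),(231.7,243)]]);print(P,P.mean(0))
d=(P[0]+P[1]-P[2]-P[3]);print(np.degrees(np.arctan2(d[1],d[0])),np.linalg.norm(d)/2)
S=np.array([atz(w,*p,.024) for p in [(230.3,101.7),(283.3,101.7),(279.3,253),(233.3,253.3)]]);print(S,S.mean(0))
```

```text
[[0.5622 0.0562 0.036 ]
 [0.558  0.012  0.036 ]
 [0.4512 0.022  0.036 ]
 [0.4555 0.0666 0.036 ]] [0.5067 0.0392 0.036 ]
-5.457085057154963 0.10721600016998516
[[0.5777 0.0542 0.024 ]
 [0.5735 0.0105 0.024 ]
 [0.4351 0.0242 0.024 ]
 [0.439  0.0679 0.024 ]] [0.5063 0.0392 0.024 ]
```

Stone centre measures within 0.5 mm of the base centre, and the yaw agrees. Now the loupe.

```bash
python3 -c "
from h import *
print(atz(load('w12'),256,182,.025))"
python3 -m handwheel '[{"tx":0,"ty":0,"tz":0,"turn":-7.5,"jaw":0.27},{"tx":0,"ty":0,"tz":0,"turn":-7.6,"jaw":0.27},{"tx":0.011,"ty":-0.03,"tz":0,"turn":0,"jaw":0.27},{"tx":0.015,"ty":-0.042,"tz":0,"turn":0,"jaw":0.27},{"tx":0.015,"ty":-0.042,"tz":0,"turn":0,"jaw":0.27},{"tx":0.015,"ty":-0.042,"tz":0,"turn":0,"jaw":0.27},{"tx":0.0135,"ty":-0.0405,"tz":0,"turn":0,"jaw":0.27},{"tx":0,"ty":0,"tz":0.02,"turn":0,"jaw":0.27}]'
python3 -m handwheel '[{"tx":0,"ty":0,"tz":0.03,"turn":0,"jaw":0.27},{"tx":0,"ty":0,"tz":0,"turn":0,"jaw":0.27},{"tx":0,"ty":0,"tz":0,"turn":0,"jaw":0.27}]'
python3 -c "
from h import *
go(.5427,.2447,.006,9.6)
snap('wrist','w20')"
```

```text
[0.54619365 0.24543886 0.025     ]
time_s: 28.0
ee_pos: [0.5422, 0.2499, 0.1371]
tcp_rot: [-179.9, -0.1, 9.9]
wrist_force: [0.1, -0.1, 0.6]
finger_gap: 0.0625
time_s: 28.3
ee_pos: [0.5399, 0.244, 0.1047]
tcp_rot: [180.0, 0.3, 9.6]
wrist_force: [1.2, 0.7, 0.6]
finger_gap: 0.0626
t 28.3 pos [0.5399 0.244  0.1047] rot [179.95   0.28   9.63] gap 0.0626 F [1.2 0.7 0.6]
  turn 0.0 then tx 0.0029 ty -0.0002 tz 0.0987
```

View pics/w20.png

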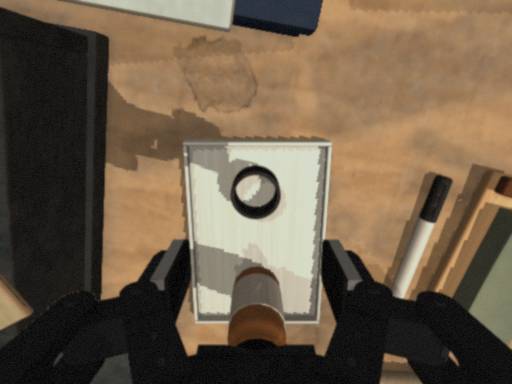

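```bash
python3 -c "
from h import *
print(atz(load('w20'),256,192,.025))"
python3 -m handwheel '[{"tx":0.002,"ty":0,"tz":0.03,"turn":0,"jaw":0.27},{"tx":0,"ty":0,"tz":0.03,"turn":0,"jaw":0.27},{"tx":0,"ty":0,"tz":0.02,"turn":0,"jaw":0.27},{"tx":0,"ty":0,"tz":0,"turn":0,"jaw":0.27},{"tx":0,"ty":0,"tz":0,"turn":0,"jaw":0.27}]'
python3 -c "
from h import *
go(.5435,.2447,.006,9.6)
snap('wrist','w21')"
```

```text
[0.54636895 0.24531806 0.025     ]
time_s: 28.85
ee_pos: [0.5444, 0.245, 0.0283]
tcp_rot: [-180.0, -0.1, 9.6]
wrist_force: [0.0, -0.1, 0.9]
finger_gap: 0.0623
t 28.85 pos [0.5444 0.245  0.0283] rot [-1.7999e+02 -7.0000e-02  9.6000e+00] gap 0.0623 F [ 0.  -0.1  0.9]
  turn -0.0 then tx -0.0010 ty 0.0002 tz 0.0223
```

View pics/w21.png

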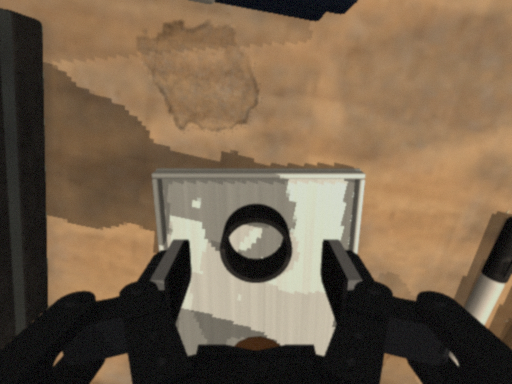

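```bash
python3 -m handwheel '[{"tx":0.001,"ty":0,"tz":0.015,"turn":0,"jaw":0.27},{"tx":0,"ty":0,"tz":0.0075,"turn":0,"jaw":0.27},{"tx":0,"ty":0,"tz":0,"turn":0,"jaw":0.35},{"tx":0,"ty":0,"tz":0,"turn":0,"jaw":0.45},{"tx":0,"ty":0,"tz":0,"turn":0,"jaw":0.55},{"tx":0,"ty":0,"tz":0,"turn":0,"jaw":1},{"tx":0,"ty":0,"tz":0,"turn":0,"jaw":1},{"tx":0,"ty":0,"tz":0,"turn":0,"jaw":1}]'
python3 -m handwheel '[{"tx":0,"ty":0,"tz":0,"turn":0,"jaw":1},{"tx":0,"ty":0,"tz":-0.01,"turn":0,"jaw":1},{"tx":0,"ty":0,"tz":-0.03,"turn":0,"jaw":1},{"tx":0,"ty":0,"tz":-0.04,"turn":0,"jaw":1},{"tx":0,"ty":0,"tz":-0.04,"turn":0,"jaw":1},{"tx":0,"ty":0,"tz":-0.01,"turn":0,"jaw":1},{"tx":0,"ty":0,"tz":0,"turn":0,"jaw":1},{"tx":0,"ty":0,"tz":0,"turn":0,"jaw":1}]'
python3 -c "
from h import *
go(.5076,-.1205,.13,-3.6)
snap('wrist','w22')"
```

```text
time_s: 29.7
ee_pos: [0.5451, 0.2454, 0.005]
tcp_rot: [-180.0, -0.1, 9.6]
wrist_force: [0.5, -0.0, 4.8]
finger_gap: 0.035
time_s: 30.5
ee_pos: [0.5438, 0.2449, 0.1332]
tcp_rot: [180.0, 0.1, 9.6]
wrist_force: [1.0, 0.1, -1.2]
finger_gap: 0.0347
t 30.5 pos [0.5438 0.2449 0.1332] rot [1.7998e+02 9.0000e-02 9.6300e+00] gap 0.0347 F [ 1.   0.1 -1.2]
  turn 13.2 then tx -0.0132 ty 0.3670 tz 0.0032
```

View pics/w22.png

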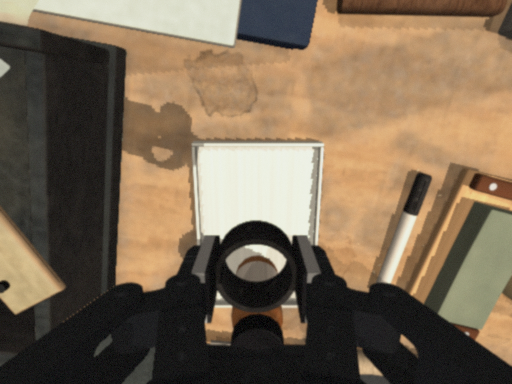

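```bash
python3 -m handwheel '[{"tx":0,"ty":0,"tz":0,"turn":6.6,"jaw":1},{"tx":0,"ty":0,"tz":0,"turn":6.6,"jaw":1},{"tx":-0.001,"ty":0.03,"tz":0,"turn":0,"jaw":1},{"tx":-0.002,"ty":0.042,"tz":0,"turn":0,"jaw":1},{"tx":-0.002,"ty":0.042,"tz":0,"turn":0,"jaw":1},{"tx":-0.002,"ty":0.042,"tz":0,"turn":0,"jaw":1},{"tx":-0.002,"ty":0.042,"tz":0,"turn":0,"jaw":1},{"tx":-0.002,"ty":0.042,"tz":0,"turn":0,"jaw":1}]'
python3 -m handwheel '[{"tx":-0.001,"ty":0.042,"tz":0,"turn":0,"jaw":1},{"tx":-0.001,"ty":0.042,"tz":0,"turn":0,"jaw":1},{"tx":0,"ty":0.04,"tz":0,"turn":0,"jaw":1},{"tx":0,"ty":0.003,"tz":0.02,"turn":0,"jaw":1},{"tx":0,"ty":0,"tz":0.02,"turn":0,"jaw":1},{"tx":0,"ty":0,"tz":0,"turn":0,"jaw":1},{"tx":0,"ty":0,"tz":0,"turn":0,"jaw":1},{"tx":0,"ty":0,"tz":0,"turn":0,"jaw":1}]'
python3 -c "
from h import *
go(.507,-.1205,.0175,-3.6)
snap('wrist','w23')"
```

```text
time_s: 31.35
ee_pos: [0.5166, 0.005, 0.1319]
tcp_rot: [-180.0, 0.2, -3.6]
wrist_force: [1.9, -0.3, 0.2]
finger_gap: 0.0353
time_s: 32.15
ee_pos: [0.509, -0.12, 0.0946]
tcp_rot: [-180.0, -0.0, -3.5]
wrist_force: [-0.4, 0.5, -0.9]
finger_gap: 0.035
t 32.15 pos [ 0.509  -0.12    0.0946] rot [-180.     -0.     -3.53] gap 0.035 F [-0.4  0.5 -0.9]
  turn 0.1 then tx -0.0019 ty 0.0007 tz 0.0771
```

View pics/w23.png

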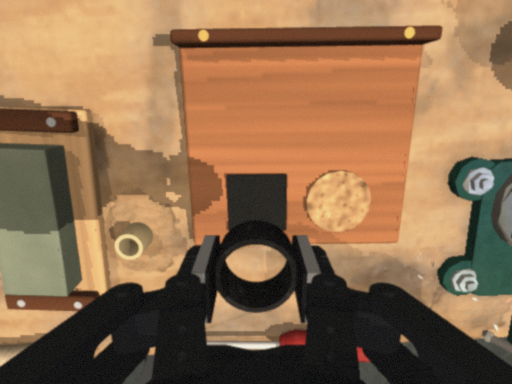

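```bash
python3 -c "
from h import *
w=load('w23');print('cork',atz(w,338.5,201,.015),'padmid col',atz(w,257,174,.015))
p=np.array([.509,-.12,.0946]);q=atz(w,256,268,.0946-.002+.022);print('loupe in hand',q-p)"
python3 -m handwheel '[{"tx":-0.0015,"ty":0.0005,"tz":0.03,"turn":0,"jaw":1},{"tx":0,"ty":0,"tz":0.03,"turn":0,"jaw":1},{"tx":0,"ty":0,"tz":0.01,"turn":0,"jaw":1},{"tx":0,"ty":0,"tz":0,"turn":0,"jaw":1},{"tx":0,"ty":0,"tz":0,"turn":0,"jaw":1}]'
python3 -c "
from h import *
go(.507,-.1205,.0172,-3.6)
snap('wrist','w24')"
```

```text
cork [ 0.50524757 -0.17965553  0.015     ] padmid col [ 0.52912883 -0.12161693  0.015     ]
loupe in hand [0.00313287 0.00031293 0.02      ]
time_s: 32.7
ee_pos: [0.5082, -0.1208, 0.0257]
tcp_rot: [180.0, -0.1, -3.6]
wrist_force: [-0.5, -0.7, 0.2]
finger_gap: 0.0349
t 32.7 pos [ 0.5082 -0.1208  0.0257] rot [ 1.7998e+02 -8.0000e-02 -3.5500e+00] gap 0.0349 F [-0.5 -0.7  0.2]
  turn 0.0 then tx -0.0012 ty -0.0003 tz 0.0085
```

View pics/w24.png

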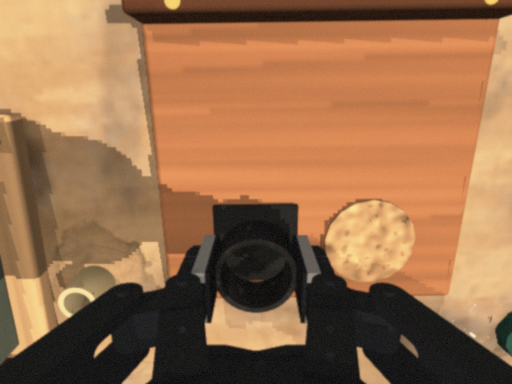

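```bash
python3 -m handwheel '[{"tx":-0.001,"ty":0,"tz":0.005,"turn":0,"jaw":1},{"tx":0,"ty":0,"tz":0.003,"turn":0,"jaw":1},{"tx":0,"ty":0,"tz":0.0005,"turn":0,"jaw":1},{"tx":0,"ty":0,"tz":0,"turn":0,"jaw":1},{"tx":0,"ty":0,"tz":0,"turn":0,"jaw":1}]'
```

```text
time_s: 33.25
ee_pos: [0.5069, -0.1208, 0.0169]
tcp_rot: [180.0, -0.1, -3.6]
wrist_force: [-2.8, 0.4, 6.0]
finger_gap: 0.0351
```

```bash
python3 -m handwheel '[{"tx":0,"ty":0,"tz":0,"turn":0,"jaw":0.5},{"tx":0,"ty":0,"tz":0,"turn":0,"jaw":0.4},{"tx":0,"ty":0,"tz":0,"turn":0,"jaw":0.3},{"tx":0,"ty":0,"tz":0,"turn":0,"jaw":0.2},{"tx":0,"ty":0,"tz":0,"turn":0,"jaw":0.2},{"tx":0,"ty":0,"tz":0,"turn":0,"jaw":0.2}]'
python3 -m handwheel '[{"tx":0,"ty":0,"tz":-0.02,"turn":0,"jaw":0.2},{"tx":0,"ty":0,"tz":-0.04,"turn":0,"jaw":0.2},{"tx":0,"ty":0,"tz":-0.04,"turn":0,"jaw":0.2},{"tx":0,"ty":0,"tz":-0.04,"turn":0,"jaw":0},{"tx":0,"ty":0,"tz":-0.02,"turn":0,"jaw":0},{"tx":0,"ty":0,"tz":0,"turn":0,"jaw":0},{"tx":0,"ty":0,"tz":0,"turn":0,"jaw":0}]'
python3 -c "
from h import *
go(.456,.2305,.17,86.4)
snap('wrist','w25');crop('w25',185,60,220,180,3)"
```

```text
time_s: 33.85
ee_pos: [0.5062, -0.1206, 0.0157]
tcp_rot: [-180.0, 0.0, -3.6]
wrist_force: [-0.5, 0.4, 0.3]
finger_gap: 0.0683
time_s: 34.55
ee_pos: [0.5064, -0.1206, 0.1758]
tcp_rot: [180.0, -0.0, -3.6]
wrist_force: [-0.6, 0.3, -1.2]
finger_gap: 0.0853
t 34.55 pos [ 0.5064 -0.1206  0.1758] rot [ 1.7999e+02 -4.0000e-02 -3.5700e+00] gap 0.0853 F [-0.6  0.3 -1.2]
  turn -90.0 then tx 0.3473 ty -0.0723 tz 0.0058
```

View pics/w25_c185_60.png

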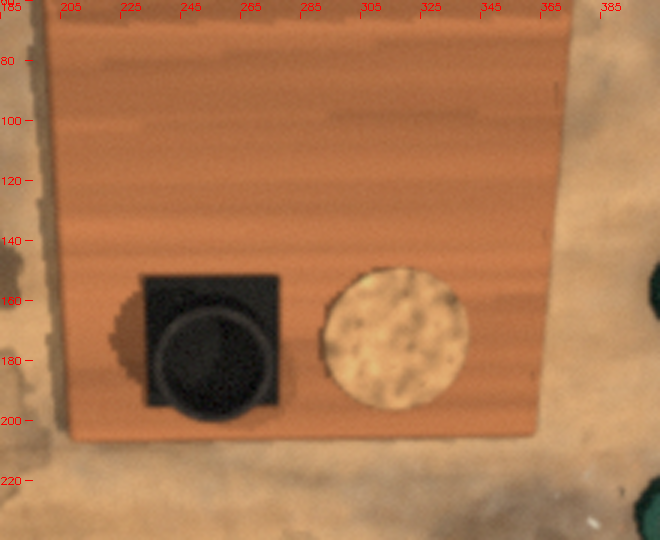

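```bash
python3 -c "
from h import *
w=load('w25');print('loupe',atz(w,256.3,181,.037),'pad',np.mean([atz(w,*p,.015) for p in [(233.7,152),(278,152),(277.7,195),(233.7,195)]],0),'cork',atz(w,317.3,173,.015))"
python3 -m handwheel '[{"tx":0,"ty":0,"tz":0,"turn":-8.5,"jaw":0},{"tx":0,"ty":0,"tz":0,"turn":-8.5,"jaw":0},{"tx":0,"ty":0,"tz":0,"turn":-8.5,"jaw":0},{"tx":0,"ty":0,"tz":0,"turn":-8.5,"jaw":0},{"tx":0,"ty":0,"tz":0,"turn":-8.5,"jaw":0},{"tx":0,"ty":0,"tz":0,"turn":-8.5,"jaw":0},{"tx":0,"ty":0,"tz":0,"turn":-8.5,"jaw":0},{"tx":0,"ty":0,"tz":0,"turn":-8.5,"jaw":0}]'
python3 -m handwheel '[{"tx":0,"ty":0,"tz":0,"turn":-8.5,"jaw":0},{"tx":0,"ty":0,"tz":0,"turn":-8.5,"jaw":0},{"tx":0,"ty":0,"tz":0,"turn":-5,"jaw":0},{"tx":0.03,"ty":-0.007,"tz":0,"turn":0,"jaw":0},{"tx":0.042,"ty":-0.009,"tz":0,"turn":0,"jaw":0},{"tx":0.042,"ty":-0.009,"tz":0,"turn":0,"jaw":0},{"tx":0.042,"ty":-0.009,"tz":0,"turn":0,"jaw":0},{"tx":0.042,"ty":-0.009,"tz":0,"turn":0,"jaw":0}]'
python3 -m handwheel '[{"tx":0.042,"ty":-0.009,"tz":0,"turn":0,"jaw":0},{"tx":0.04,"ty":-0.009,"tz":0,"turn":0,"jaw":0},{"tx":0.03,"ty":-0.006,"tz":0,"turn":0,"jaw":0},{"tx":0,"ty":0,"tz":0,"turn":0,"jaw":0},{"tx":0,"ty":0,"tz":0,"turn":0,"jaw":0}]'
python3 -c "
from h import *
go(.456,.2305,.17,86.4)
snap('wrist','w26')"
```

```text
loupe [ 0.50578738 -0.12069076  0.037     ] pad [ 0.50707538 -0.12031986  0.015     ] cork [ 0.50423647 -0.17997501  0.015     ]
time_s: 35.4
ee_pos: [0.505, -0.1202, 0.1734]
tcp_rot: [-179.8, 0.0, 64.8]
wrist_force: [-0.3, -0.8, -1.1]
finger_gap: 0.0856
time_s: 36.2
ee_pos: [0.4739, 0.0811, 0.1736]
tcp_rot: [-179.8, 0.0, 86.4]
wrist_force: [1.3, -0.3, 0.7]
finger_gap: 0.0856
time_s: 36.7
ee_pos: [0.4574, 0.1931, 0.1739]
tcp_rot: [-179.8, 0.1, 86.5]
wrist_force: [0.8, -0.7, 0.2]
finger_gap: 0.0851
t 36.7 pos [0.4574 0.1931 0.1739] rot [-1.7983e+02  8.0000e-02  8.6550e+01] gap 0.0851 F [ 0.8 -0.7  0.2]
  turn 0.1 then tx 0.0373 ty -0.0038 tz 0.0039
```

View pics/w26.png

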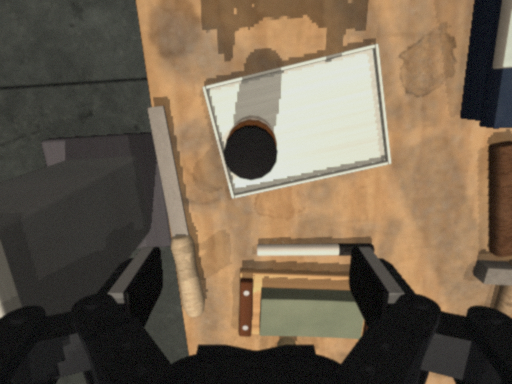

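Loupe is within 1.5 mm of the pad centre. The jar cap is at (250,150).

```bash
python3 -c "
from h import *
print(atz(load('w26'),250,150,.103))"
python3 -m handwheel '[{"tx":0.037,"ty":-0.003,"tz":0,"turn":0,"jaw":0},{"tx":0,"ty":0,"tz":0.025,"turn":0,"jaw":0},{"tx":0,"ty":0,"tz":0.025,"turn":0,"jaw":0},{"tx":0,"ty":0,"tz":0,"turn":0,"jaw":0},{"tx":0,"ty":0,"tz":0,"turn":0,"jaw":0}]'
python3 -c "
from h import *
go(.456,.2305,.042,86.4)
snap('wrist','w27')"
```

```text
[0.45604173 0.23234612 0.103     ]
time_s: 37.25
ee_pos: [0.4577, 0.2288, 0.1254]
tcp_rot: [-179.9, 0.1, 86.3]
wrist_force: [0.7, 0.8, 0.2]
finger_gap: 0.0854
t 37.25 pos [0.4577 0.2288 0.1254] rot [-1.799e+02  6.000e-02  8.634e+01] gap 0.0854 F [0.7 0.8 0.2]
  turn -0.1 then tx 0.0016 ty -0.0018 tz 0.0834
```

View pics/w27.png

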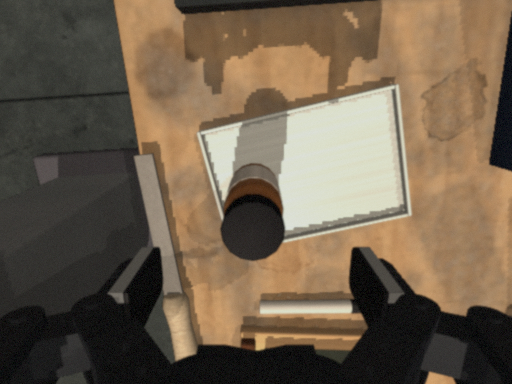

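```bash
python3 -m handwheel '[{"tx":0.001,"ty":-0.001,"tz":0.03,"turn":0,"jaw":0},{"tx":0,"ty":0,"tz":0.03,"turn":0,"jaw":0},{"tx":0,"ty":0,"tz":0.021,"turn":0,"jaw":0},{"tx":0,"ty":0,"tz":0,"turn":0,"jaw":0},{"tx":0,"ty":0,"tz":0,"turn":0,"jaw":0},{"tx":0,"ty":0,"tz":0,"turn":0,"jaw":0}]'
python3 -c "
from h import *
go(.456,.2305,.042,86.4)"
python3 -m handwheel '[{"tx":0,"ty":0,"tz":0,"turn":0,"jaw":0.2},{"tx":0,"ty":0,"tz":0,"turn":0,"jaw":0.4},{"tx":0,"ty":0,"tz":0,"turn":0,"jaw":0.5},{"tx":0,"ty":0,"tz":0,"turn":0,"jaw":0.7},{"tx":0,"ty":0,"tz":0,"turn":0,"jaw":1},{"tx":0,"ty":0,"tz":0,"turn":0,"jaw":1},{"tx":0,"ty":0,"tz":0,"turn":0,"jaw":1},{"tx":0,"ty":0,"tz":0,"turn":0,"jaw":1}]'
python3 -c "
from h import *
go(.456,.2305,.042,86.4)"
```

```text
time_s: 37.9
ee_pos: [0.4588, 0.2316, 0.0472]
tcp_rot: [179.8, -0.1, 86.4]
wrist_force: [-0.2, -0.1, 0.3]
finger_gap: 0.0853
t 37.9 pos [0.4588 0.2316 0.0472] rot [ 1.7981e+02 -9.0000e-02  8.6410e+01] gap 0.0853 F [-0.2 -0.1  0.3]
  turn 0.0 then tx -0.0013 ty -0.0028 tz 0.0052
time_s: 38.7
ee_pos: [0.4572, 0.2314, 0.0457]
tcp_rot: [180.0, -0.0, 86.4]
wrist_force: [-2.3, -0.4, 7.0]
finger_gap: 0.0386
t 38.7 pos [0.4572 0.2314 0.0457] rot [ 1.7998e+02 -2.0000e-02  8.6440e+01] gap 0.0386 F [-2.3 -0.4  7. ]
  turn 0.0 then tx -0.0010 ty -0.0011 tz 0.0037
```

```bash
python3 -m handwheel '[{"tx":0,"ty":0,"tz":-0.01,"turn":0,"jaw":1},{"tx":0,"ty":0,"tz":-0.03,"turn":0,"jaw":1},{"tx":0,"ty":0,"tz":-0.035,"turn":0,"jaw":1},{"tx":0,"ty":0,"tz":-0.03,"turn":0,"jaw":1},{"tx":0,"ty":0,"tz":0,"turn":0,"jaw":1},{"tx":0,"ty":0,"tz":0,"turn":0,"jaw":1}]'
python3 -c "
from h import *
go(.5047,-.181,.13,86.4)
snap('scene','s28')"
```

```text
time_s: 39.3
ee_pos: [0.4574, 0.2313, 0.1506]
tcp_rot: [179.9, -0.0, 86.4]
wrist_force: [-0.3, -0.9, -1.8]
finger_gap: 0.0378
t 39.3 pos [0.4574 0.2313 0.1506] rot [ 1.7991e+02 -4.0000e-02  8.6430e+01] gap 0.0378 F [-0.3 -0.9 -1.8]
  turn 0.0 then tx -0.4085 ty 0.0731 tz 0.0206
```

View pics/s28.png

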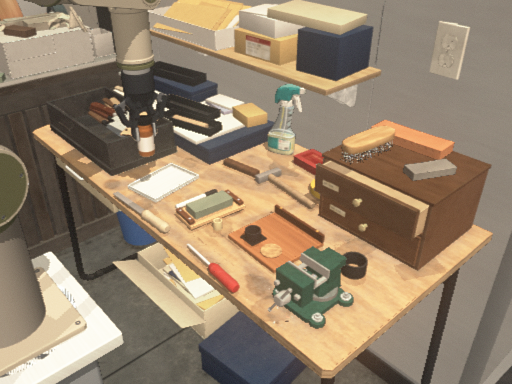

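```bash
python3 -m handwheel '[{"tx":-0.025,"ty":0.004,"tz":0,"turn":0,"jaw":1},{"tx":-0.038,"ty":0.007,"tz":0,"turn":0,"jaw":1},{"tx":-0.038,"ty":0.007,"tz":0,"turn":0,"jaw":1},{"tx":-0.038,"ty":0.007,"tz":0,"turn":0,"jaw":1},{"tx":-0.038,"ty":0.007,"tz":0,"turn":0,"jaw":1},{"tx":-0.038,"ty":0.007,"tz":0,"turn":0,"jaw":1},{"tx":-0.038,"ty":0.007,"tz":0,"turn":0,"jaw":1},{"tx":-0.038,"ty":0.007,"tz":0,"turn":0,"jaw":1}]'
python3 -m handwheel '[{"tx":-0.038,"ty":0.007,"tz":0,"turn":0,"jaw":1},{"tx":-0.038,"ty":0.007,"tz":0,"turn":0,"jaw":1},{"tx":-0.03,"ty":0.004,"tz":0,"turn":0,"jaw":1},{"tx":-0.01,"ty":0.002,"tz":0,"turn":0,"jaw":1},{"tx":0,"ty":0,"tz":0.015,"turn":0,"jaw":1},{"tx":0,"ty":0,"tz":0,"turn":0,"jaw":1},{"tx":0,"ty":0,"tz":0,"turn":0,"jaw":1}]'
python3 -c "
from h import *
go(.5047,-.181,.0585,86.4)
snap('wrist','w29');snap('side','d29');crop('d29',215,110,100,90,6)"
```

```text
time_s: 40.15
ee_pos: [0.4902, -0.0638, 0.1475]
tcp_rot: [-179.8, -0.0, 86.4]
wrist_force: [1.6, 0.7, -2.8]
finger_gap: 0.0385
time_s: 40.85
ee_pos: [0.5034, -0.1777, 0.1329]
tcp_rot: [-179.8, -0.1, 86.5]
wrist_force: [0.0, -0.1, -1.0]
finger_gap: 0.0383
t 40.85 pos [ 0.5034 -0.1777  0.1329] rot [-1.7981e+02 -1.0000e-01  8.6500e+01] gap 0.0383 F [ 0.  -0.1 -1. ]
  turn 0.1 then tx -0.0032 ty 0.0015 tz 0.0744
```

View pics/w29.png

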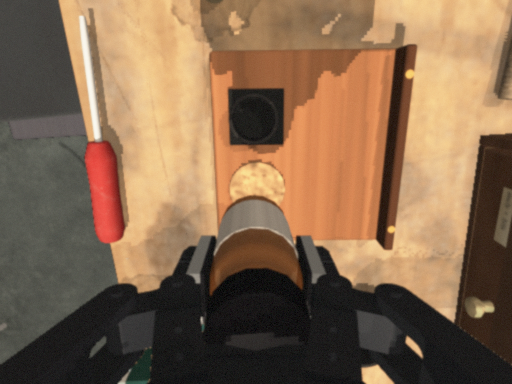

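View pics/d29_c215_110.png

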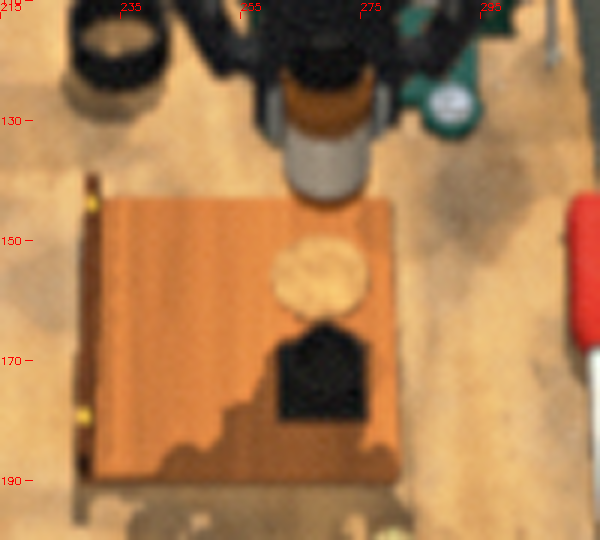

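```bash
python3 -m handwheel '[{"tx":-0.003,"ty":0.001,"tz":0.02,"turn":0,"jaw":1},{"tx":0,"ty":0,"tz":0.025,"turn":0,"jaw":1},{"tx":0,"ty":0,"tz":0.015,"turn":0,"jaw":1},{"tx":0,"ty":0,"tz":0,"turn":0,"jaw":1},{"tx":0,"ty":0,"tz":0,"turn":0,"jaw":1},{"tx":0,"ty":0,"tz":0,"turn":0,"jaw":1}]'
python3 -c "
from h import *
go(.5047,-.181,.0585,86.4)"
```

```text
time_s: 41.55
ee_pos: [0.5064, -0.183, 0.0763]
tcp_rot: [179.9, 0.0, 86.4]
wrist_force: [0.0, -0.4, -1.1]
finger_gap: 0.0381
t 41.55 pos [ 0.5064 -0.183   0.0763] rot [1.7988e+02 5.0000e-02 8.6450e+01] gap 0.0381 F [ 0.  -0.4 -1.1]
  turn 0.0 then tx 0.0019 ty -0.0018 tz 0.0178
```

```bash
python3 -m handwheel '[{"tx":0.0015,"ty":-0.001,"tz":0.01,"turn":0,"jaw":1},{"tx":0,"ty":0,"tz":0.004,"turn":0,"jaw":1},{"tx":0,"ty":0,"tz":0,"turn":0,"jaw":1},{"tx":0,"ty":0,"tz":0,"turn":0,"jaw":1},{"tx":0,"ty":0,"tz":0,"turn":0,"jaw":1}]'
python3 -c "
from h import *
go(.5047,-.181,.0577,86.4);snap('scene','s30');crop('s30',215,195,100,80,6)"
```

```text
time_s: 42.05
ee_pos: [0.5046, -0.1812, 0.061]
tcp_rot: [180.0, 0.0, 86.4]
wrist_force: [-0.5, 0.5, -2.2]
finger_gap: 0.0383
t 42.05 pos [ 0.5046 -0.1812  0.061 ] rot [1.7999e+02 1.0000e-02 8.6430e+01] gap 0.0383 F [-0.5  0.5 -2.2]
  turn 0.0 then tx 0.0002 ty 0.0001 tz 0.0033
```

View pics/s30_c215_195.png

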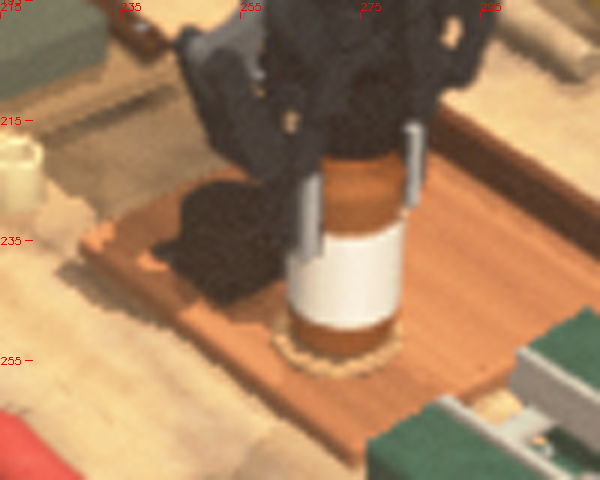

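```bash
python3 -m handwheel '[{"tx":0,"ty":0,"tz":0.0025,"turn":0,"jaw":1},{"tx":0,"ty":0,"tz":0,"turn":0,"jaw":1},{"tx":0,"ty":0,"tz":0,"turn":0,"jaw":1}]'
python3 -m handwheel '[{"tx":0,"ty":0,"tz":0.0007,"turn":0,"jaw":1},{"tx":0,"ty":0,"tz":0,"turn":0,"jaw":1},{"tx":0,"ty":0,"tz":0,"turn":0,"jaw":1}]'
```

```text
time_s: 42.4
ee_pos: [0.5044, -0.1811, 0.0582]
tcp_rot: [-180.0, -0.0, 86.4]
wrist_force: [0.7, 0.3, -1.8]
finger_gap: 0.0385
time_s: 42.7
ee_pos: [0.5045, -0.1812, 0.0578]
tcp_rot: [180.0, 0.0, 86.4]
wrist_force: [-0.1, -0.0, -1.2]
finger_gap: 0.0383
```

```bash
python3 -m handwheel '[{"tx":0,"ty":0,"tz":0.0003,"turn":0,"jaw":1},{"tx":0,"ty":0,"tz":0,"turn":0,"jaw":0.5},{"tx":0,"ty":0,"tz":0,"turn":0,"jaw":0.4},{"tx":0,"ty":0,"tz":0,"turn":0,"jaw":0.3},{"tx":0,"ty":0,"tz":0,"turn":0,"jaw":0.1},{"tx":0,"ty":0,"tz":0,"turn":0,"jaw":0},{"tx":0,"ty":0,"tz":0,"turn":0,"jaw":0},{"tx":0,"ty":0,"tz":0,"turn":0,"jaw":0}]'
python3 -m handwheel '[{"tx":0,"ty":0,"tz":-0.02,"turn":0,"jaw":0},{"tx":0,"ty":0,"tz":-0.035,"turn":0,"jaw":0},{"tx":0,"ty":0,"tz":-0.035,"turn":0,"jaw":0},{"tx":0,"ty":0,"tz":-0.04,"turn":0,"jaw":0},{"tx":0,"ty":0,"tz":-0.04,"turn":0,"jaw":0},{"tx":0,"ty":0,"tz":-0.04,"turn":0,"jaw":0},{"tx":-0.02,"ty":0,"tz":0,"turn":0,"jaw":0},{"tx":-0.02,"ty":0,"tz":0,"turn":0,"jaw":0}]'
python3 -m handwheel '[{"tx":0,"ty":0,"tz":0,"turn":0,"jaw":0},{"tx":0,"ty":0,"tz":0,"turn":0,"jaw":0},{"tx":0,"ty":0,"tz":0,"turn":0,"jaw":0}]'
python3 -c "
from h import *
snap('wrist','w31');snap('side','d31');snap('scene','s31');crop('w31',170,0,170,190,4);crop('s31',160,170,170,110,4)"
```

```text
time_s: 43.5
ee_pos: [0.5044, -0.1811, 0.0573]
tcp_rot: [180.0, 0.0, 86.4]
wrist_force: [-1.0, 0.6, 0.6]
finger_gap: 0.0859
time_s: 44.3
ee_pos: [0.503, -0.2216, 0.2698]
tcp_rot: [179.8, 0.1, 86.5]
wrist_force: [-0.5, -0.0, -1.1]
finger_gap: 0.0852
time_s: 44.6
ee_pos: [0.5019, -0.2203, 0.2669]
tcp_rot: [-180.0, -0.0, 86.4]
wrist_force: [-0.3, 1.0, -0.6]
finger_gap: 0.0856
```

View pics/w31_c170_0.png

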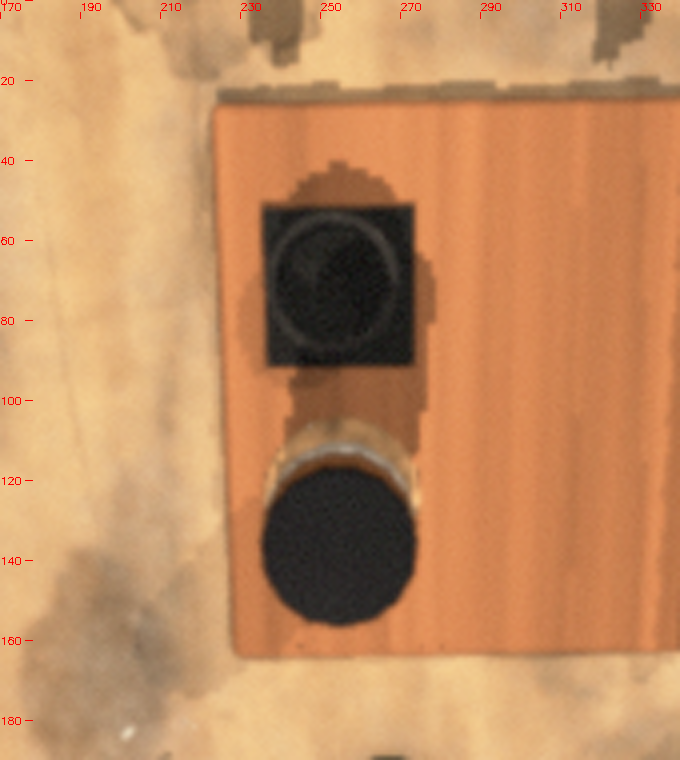

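View pics/s31_c160_170.png

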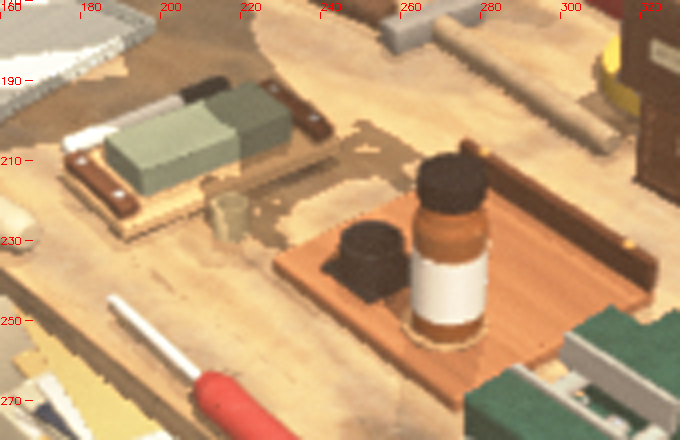

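```bash
python3 -c "
from h import *
w=load('w31');print('cap',atz(w,254.7,136.3,.115),'loupe',atz(w,253.3,70.5,.037),'pad',np.mean([atz(w,*p,.015) for p in [(235.5,51.5),(273.5,51.5),(273,91),(236.7,91)]],0))
print(readout.get_state()['qd'].round(2))"
python3 -c "
from cell import ticket
print(ticket.finish_job())"
```

```text
cap [ 0.50357457 -0.18202644  0.115     ] loupe [ 0.50577059 -0.1205176   0.037     ] pad [ 0.5072352 -0.1202717  0.015    ]
[-0.1   0.02 -0.09 -0.16 -0.07 -0.09]
the job is handed in; nothing more can be done
None
```

The job is done and handed in after about 45 s of the 115 s allowed. I moved the jar and then the loupe to the side tray, and laid the stone on the sharpening base. Then I put the loupe back on the rubber pad and the jar back on the cork.

Last checks from the wrist camera:
- **Stone:** its centre is about 0.5 mm from the base's, and its long axis is within 0.2° of the base's. It lies flat between the stops and released. This was measured right after placing; a later scene picture still shows it there.
- **Loupe:** about 1.5 mm from the pad centre, flat.
- **Jar:** its cap centre is about 2 mm from the cork centre, upright; the scene picture shows it standing on the cork.
- **Arm:** about 0.15 m above the jar and practically still, touching nothing. The jar was never tipped.

No check failed. Single-view positions differed by 2–5 mm between cameras, well inside the 12 mm tolerance. One two-view height of the jar cap, taken from two wrist-camera places, came out 9 mm low. I discarded it because the scene and side cameras agreed with the given height. `finish_job` gave no verdict.

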